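Fit the ignition lock barrel and hold its key turned

TASK

Fit the lock barrel down into the slotted tube of the housing held in the vice, rib in the slot, until its square head sits on the tube. Then take the car key (the one with the thick plastic head) from the wooden block, push it fully home in the keyway past the sticky wafers, and only then turn it a quarter turn clockwise against the return spring to the stop, and finish while still gripping the key and holding it there. Leave everything else on the bench where it is.

Things in the scene. Friction and masses are not known exactly. Their poses are not given: they have to be found in the camera images.
- barrel_head (a point): Centre of the square black head of the loose lock barrel, standing upright on the bench; z up its axis. Head 38 x 38 mm, 16 mm high (8 mm above and below this point), to be gripped across x or across y. Under it a zinc body 26 mm in diameter reaches 48 mm down (56 mm below this point), its lowest 5 mm tapered. 0.2 kg.
- barrel_rib (a point): Pointed lower end of the barrel's straight rib, on its +x side, 39 mm below the head's underside, axes as barrel_head. The rib is 6 mm wide, stands out to 17 mm from the axis and runs from here up to the head.
- housing_mouth (a point): Centre of the open top of the housing tube, clamped upright in the vice, fixed; z up, 108 mm above the bench. Tube 35 mm outside, bore 28.4 mm, 56 mm deep. A slot 7.6 mm wide down the whole tube wall on the +x side takes the barrel's rib: barrel x goes along this x. When the head rests on the tube, barrel_head is 8 mm above this point.
- vice: Grey machine vice bolted to the bench, holding the housing; origin on the bench below housing_mouth, same axes. It reaches 160 mm to -x (T-handle, up to 73 mm high), 113 mm to +x and 82 mm to either side at its foot. Jaw tops at 78 mm, so the tube stands 30 mm clear; two ears of the housing reach 45 mm to +y and -y at 78 to 88 mm height.
- keyway (a point): Centre of the key slot's mouth, level with the top of the barrel's head (8 mm above barrel_head). Its axes turn with the plug; z points up out of the slot, x along its long side (along barrel x at rest). Slot 13.2 mm (x) by 5.4 mm (y), 43 mm deep, mouth bevelled 2 mm all round. Three sprung, sticky wafers at about 11, 21 and 30 mm depth take 3 to 12 N to push the key past.
- plug (a joint): Turn of the lock plug in the barrel, rad: 0 at rest, grows clockwise seen from above, stop at 1.571. A spring pulls it back to 0 whenever it is let go (0.03 N m at rest, 0.1 N m at the stop). Owing to the play of the key in the slot and of the rib in the housing, the key must be turned 0.1 to 0.25 rad further than this value.
- key_head (a point): Centre of the plastic head of the car key, which stands blade down in one slot of the wooden block. Head 34 mm (x), 10 mm thick (y), 38 mm high (z), so 19 mm above and below; grip it across its thickness. z points away from the blade. Blade 12 mm (x) by 4 mm (y), 40 mm long below the head, round tip, the same both ways round. 0.035 kg.
- key_shoulder (a point): Point on the key's axis at the underside of its head, where the blade begins (19 mm below key_head, 40 mm above the tip); axes as key_head. It meets the keyway point when the key is fully in.
- key_block: Wooden block fixed on the bench, 44 mm (x) by 170 mm (y) by 44 mm high, origin at the centre of its underside, with three through slots at y = -52, 0 and 52 mm, long side along y, 14 x 6 mm. One key stands in each, head resting on the block.
- round_key: Bystander: thin flat steel key with a round 26 mm bow, 3.5 mm thick, standing in the block; origin at its blade tip, z up.
- small_key: Bystander: thin flat key with a small 22 mm brass bow, 3.5 mm thick, standing in the block; origin at its blade tip, z up.
- carton: Bystander: white carton 75 x 55 x 60 mm high, origin under its centre.
- bearing: Bystander: wheel bearing ring, 62 mm in diameter, 18 mm high, origin under its centre.
- oil_filter: Bystander: white oil filter, 76 mm in diameter, 86 mm high, origin under its centre.
- screwdriver: Bystander: screwdriver lying on the bench, along its x.
- spark_plug: Bystander: spark plug 76 mm long, lying on the bench along its x.

How it is judged:
By the outcome, as a careful person would: the job done as asked, in the order asked, and still so for the second after the job is handed in, while the arm keeps its last pose, push and grip.
It also fails if it takes over 64 s, if anything falls off the work surface, if the arm or the gripper's body presses on something with over 40 N, if the wrist force passes 120 N, or if a joint passes its speed limit or range.

ROBOT

A 6-joint arm with a two-finger parallel gripper is mounted at the origin on the work surface. World frame = base frame: x ahead of the robot, y to its left, z up, the work surface at z = 0. Lengths are in m, angles in degrees, forces in N, time in s.
With the tool pointing down it reaches from about 0.35 to 0.875 m from the base axis. Payload 4.2 kg.
Tool frame: the origin (TCP) lies between the finger pads; the fingertips stand 17 mm ahead of it and the grasp point (between the pads) lies 2 mm behind it; z points along the fingers, y is the direction in which the jaws open and shut (so a half turn about z gives the same grasp; the last joint's range is limited). The gripper opens to 87 mm and grips with 3 to 60 N. Pads are 19 mm wide; open, the fingers measure 117 mm over their backs; the gripper's body (75 mm by 190 mm) begins 51 mm behind the grasp point.
Start: joints at [90.734, 22.042, 0.453, 0, -68.411, -14.817], TCP at [0.152, 0.606, 0.24] pointing down, gripper open.
Joint ranges: [-179.83, 179.83], [-69.29, 118.12], [-61.27, 80.66], [-181.25, 117.63], [-171.15, -9.14], [-177.46, 177.46]. Speed limits (degrees/s): [159.86, 159.86, 180, 180, 180, 180].

INTERFACE

Orientations are given as a 3x3 rotation matrix whose columns are the frame's x, y, z axes.
In Python, from station import r gives the robot as it stands.
- The arm moves only by the shell command python3 -m creep 'ROWS'. ROWS is JSON, a list of rows, each a list of 7 numbers: the opening, from 0 (shut) to 1 (fully open), then the shift along the tool's x, y, z scaled (see below), then the turn, a rotation vector about the tool's x, y, z scaled (see below). A call has 1 to 5 rows; each row is the pose to reach, as a shift and turn from the pose measured when the call began, along the tool's axes at that moment, turning the shorter way round; what a row does not reach only later rows make up. The controller multiplies each number of a shift by 300 mm and each number of a turn by 180 degrees. A row lasts 1/12 s, in which the tool goes at most 41.7 mm and 7.16 degrees, less where a joint would pass 70% of its speed; a pose out of reach is approached as far as the arm can. A call with a number of a shift or a turn outside -1 to 1 is refused whole. A call with a gripper value outside its range is refused whole. The fingers move at their own pace and stop on an object; the grip force is fixed at half the most. Time passes only in rows, so rows that repeat a pose let the fingers close. It gives the time, the measured TCP pose, the force and the opening at its end, in the units of the state.
- r.sense(): the state, without advancing time (a new reading comes with each control period).
- r.capture(name): name is "side" or "top"; returns the picture (480x640x3 uint8, blue, green, red); there is no depth.
- r.camera_model(name): a dict with "mtx" (3x3 intrinsics, pixels), "R" (3x3) and "t" (3): a world point X has camera coordinates R X + t. Camera axes: x right, y down, z forward; pixel columns grow to the right and rows downward; lengths in m; the calibration is good to about 2 mm. A picture is of the moment at which its call begins. camera_model takes no time and is no camera call.
- r.finish_job(): hands the job in, once; it reports no verdict.
Trained networks look in the newest picture that a camera, given by its name, has taken for a name from the list of things; names that differ only in an ending like _2 or _b are one class to them, and where a whole thing is asked for, a point or a joint stands for the part that bears it (a point fixed in the world has none). Each returns a list of dicts, best first, with "score" (0 to 1); they miss things now and then, are a little off and sometimes report something else, mostly with a low value. They report only what shows in the picture. A call takes as long as a camera call.
- r.recognise(camera, target): "rect" ([left, top, right, bottom] as shares, 0 to 1, of the picture: columns of its width, rows of its height, round what is visible of it).
- r.outline_of(camera, target): "pixels" (480x640 bool, what is visible of it) and "rect" ([left, top, right, bottom] as shares, 0 to 1, of the picture: columns of its width, rows of its height, round what is visible of it).
The state is a dict: "time_s": time; "joints": joint angles; "joint_velocities": joint speeds; "effort": joint torques, N m; "tcp_pos": TCP position; "ee_rot": TCP orientation; "wrist_force": force on the tool from outside, world axes, zero at the start; "moment": the same for the moment, N m; "gripper_width": opening from 0.0 (shut) to 1.0 (fully open).
Only numpy, scipy, OpenCV 4.12 (cv2) and the standard library are available. Lean on these libraries where they do the work, as an engineer would, in place of code of your own. Each camera call takes 0.05 s, during which the arm holds its last target.

## Working session

There is one attempt and no reset: what is moved stays moved. The work goes in short steps, Python scripts to look and compute and a shell command to move; the robot and the scene stay as the last step left them, time stands still between calls to the robot, and variables do not carry over. Pictures are saved under pics/ and viewed, and the job is handed in when it is done.

```bash
ls; mkdir -p pics
python3 - <<'E'
from station import r
import cv2, numpy as np
s=r.sense(); print({k:np.round(v,3).tolist() for k,v in s.items()})
for n in ("side","top"):
    cv2.imwrite(f"pics/{n}0.png",r.capture(n)); m=r.camera_model(n); print(n,{k:np.round(v,4).tolist() for k,v in m.items()}, 'pos',-np.array(m["R"]).T@np.array(m["t"]))
E
```

```text
pics
{'time_s': 0.0, 'joints': [90.732, 22.093, 0.381, -0.031, -68.41, -14.817], 'joint_velocities': [0.029, -0.011, 0.02, -0.004, -0.141, -0.085], 'effort': [-0.0, -39.067, 18.741, 4.22, 0.011, -0.0], 'tcp_pos': [0.152, 0.606, 0.238], 'ee_rot': [[0.97, -0.244, -0.0], [-0.244, -0.97, -0.002], [0.0, 0.002, -1.0]], 'wrist_force': [-0.505, 0.747, 1.097], 'moment': [0.036, 0.03, -0.056], 'gripper_width': 1.004}
side {'mtx': [[490.9294, 0.0, 323.1544], [0.0, 490.9294, 237.6261], [0.0, 0.0, 1.0]], 'R': [[-0.989, -0.1476, 0.0084], [-0.0842, 0.5159, -0.8525], [0.1215, -0.8439, -0.5226]], 't': [0.5495, 0.1259, 1.2003]} pos [0.40829466 1.02902685 0.73004111]
top {'mtx': [[573.406, 0.0, 318.8207], [0.0, 573.406, 240.9206], [0.0, 0.0, 1.0]], 'R': [[-0.0042, -0.9999, 0.0146], [-0.9831, 0.0015, -0.1829], [0.1828, -0.0151, -0.983]], 't': [-0.0002, 0.5772, 1.478]} pos [0.29727616 0.02122507 1.5584525 ]
```

View pics/side0.png

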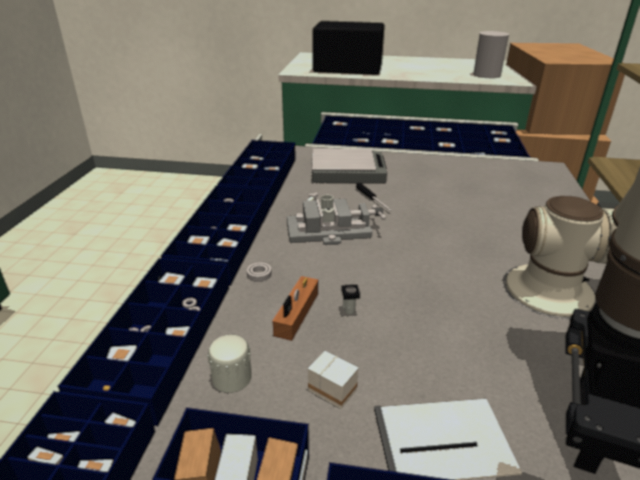

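View pics/top0.png

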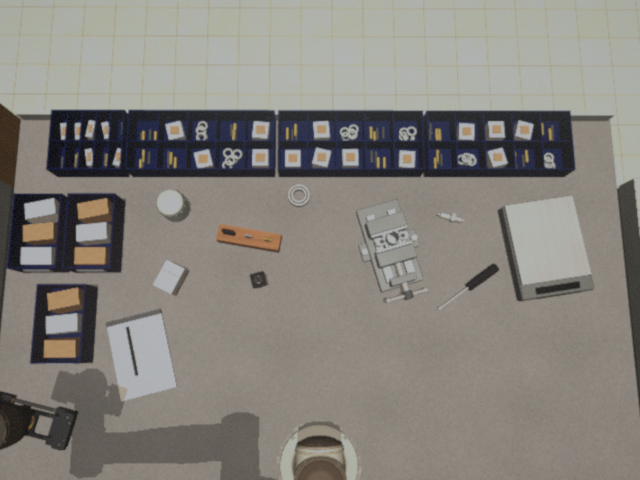

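```bash
cat > h.py <<'E'
from station import r
import cv2, numpy as np
def cm(n):
    m=r.camera_model(n); return np.array(m["mtx"]),np.array(m["R"]),np.array(m["t"])
def proj(n,X):
    K,R,t=cm(n); p=(R@np.atleast_2d(X).T).T+t; p=p@K.T; return p[:,:2]/p[:,2:]
def ray(n,uv):
    K,R,t=cm(n); d=R.T@np.linalg.inv(K)@np.array([uv[0],uv[1],1]); return -R.T@t,d
def onz(n,uv,z):
    o,d=ray(n,uv); return o+d*(z-o[2])/d[2]
def tri(uvs):  # dict cam->uv
    A=np.zeros((3,3));b=np.zeros(3);os=[]
    for n,uv in uvs.items():
        o,d=ray(n,uv); d=d/np.linalg.norm(d); P=np.eye(3)-np.outer(d,d);A+=P;b+=P@o;os.append((o,P))
    X=np.linalg.solve(A,b); return X,[np.linalg.norm(P@(X-o)) for o,P in os]
def crop(n,img,x0,y0,w,h,name,s=None):
    s=s or min(800//w,600//h); cv2.imwrite(f"pics/{name}.png",cv2.resize(img[y0:y0+h,x0:x0+w],None,fx=s,fy=s,interpolation=cv2.INTER_CUBIC))
E
python3 - <<'E'
from h import *
for n in ("side","top"):
    img=r.capture(n)
    if n=="side":
        crop(n,img,240,260,150,110,"s_a"); crop(n,img,270,170,150,90,"s_v")
    else:
        crop(n,img,200,210,100,90,"t_a"); crop(n,img,340,190,110,120,"t_v")
    for t in ("barrel_head","key_head","vice","key_block","round_key","small_key","carton","bearing","oil_filter","screwdriver","spark_plug"):
        o=r.outline_of(n,t)
        for d in o[:2]:
            px=d["pixels"]; ys,xs=np.nonzero(px)
            if len(xs)==0: continue
            rr=cv2.minAreaRect(np.column_stack([xs,ys]).astype(np.float32))
            print(n,t,round(d["score"],2),len(xs),np.round([xs.mean(),ys.mean()],1),[np.round(q,1).tolist() for q in rr], np.round(np.array(d["rect"])*[640,480,640,480],1))
print(r.sense()["time_s"])
E
```

```text
side barrel_head 0.61 449 [350.3 297.3] [[351.4, 298.3], [29.6, 18.5], 84.0] [339.3 280.  360.5 314.3]
side key_head 0.52 130 [287.3 305.3] [[287.0, 305.5], [19.0, 8.0], 90.0] [286.8 291.2 290.9 318.4]
side vice 0.85 3170 [330.7 221.2] [[335.3, 219.5], [96.8, 50.1], 3.5] [285.3 195.4 383.8 244.9]
side vice 0.28 138 [367.1 191.9] [[373.5, 197.0], [40.8, 6.6], 38.7] [355.9 184.3 387.  213.1]
side key_block 0.6 1426 [296.3 309.4] [[295.9, 307.5], [27.4, 70.5], 31.0] [273.2 276.2 318.4 340.5]
side round_key 0.61 61 [296.2 294.9] [[296.0, 294.5], [5.7, 11.6], 11.3] [293.4 287.4 298.8 300.8]
side round_key 0.27 189 [366.1 190.9] [[366.5, 191.5], [24.0, 8.5], 45.0] [355.5 182.7 373.3 202.9]
side carton 0.82 2024 [332.9 378.7] [[332.2, 378.2], [52.3, 44.9], 28.1] [306.6 350.2 357.  406.1]
side bearing 0.86 438 [258.5 271.4] [[258.0, 271.0], [20.0, 26.0], 90.0] [245.  261.  271.7 280. ]
side bearing 0.72 37 [350.6 288.8] [[350.5, 288.5], [5.0, 7.0], 90.0] [345.6 287.  355.3 292.8]
side oil_filter 0.74 2134 [230.2 363.2] [[229.8, 363.4], [57.6, 43.0], 84.6] [210.1 334.3 252.6 392.4]
side oil_f
[... 886 characters left out ...]
.6]
top carton 0.93 771 [170.3 277.1] [[170.1, 276.8], [26.8, 30.0], 26.6] [149.1 260.  190.1 295.9]
top carton 0.42 159 [449.2 216.2] [[449.0, 216.5], [24.9, 8.4], 10.3] [436.6 216.1 461.7 220. ]
top bearing 0.75 325 [298.6 194.7] [[298.5, 195.0], [22.0, 21.0], 90.0] [285.9 183.1 309.9 208. ]
top oil_filter 0.84 813 [172.5 205.2] [[172.8, 205.3], [33.9, 27.6], 45.0] [156.6 189.2 192.8 225.5]
top oil_filter 0.75 263 [298.6 194. ] [[299.0, 194.5], [21.0, 20.0], 90.0] [289.2 184.5 308.9 204.5]
top screwdriver 0.87 386 [478.9 278.3] [[467.5, 285.5], [9.7, 71.3], 56.3] [437.2 260.2 499.4 310.1]
top spark_plug 0.72 164 [449.7 216.4] [[450.0, 216.7], [25.2, 8.2], 9.5] [439.1 212.7 463.5 220.8]
1.3
```

View pics/s_a.png

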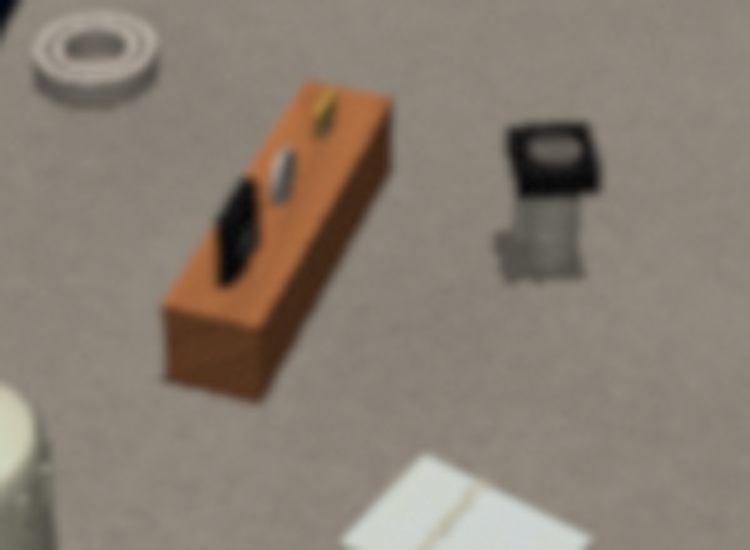

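View pics/s_v.png

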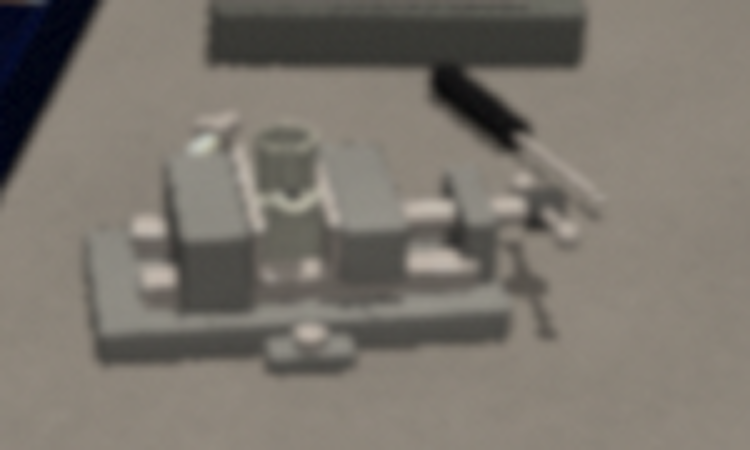

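View pics/t_a.png

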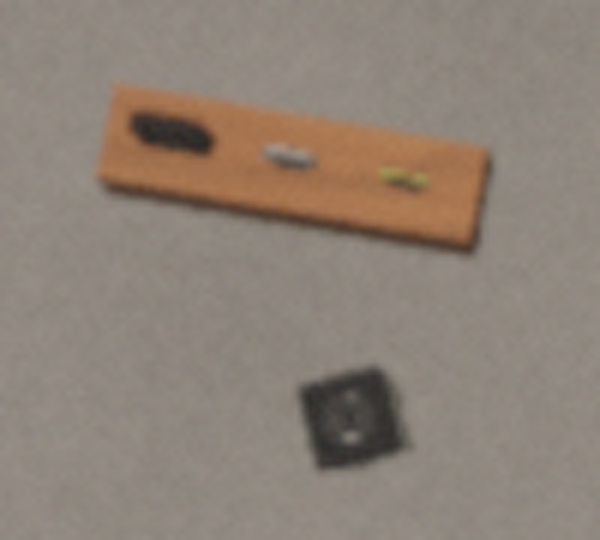

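View pics/t_v.png

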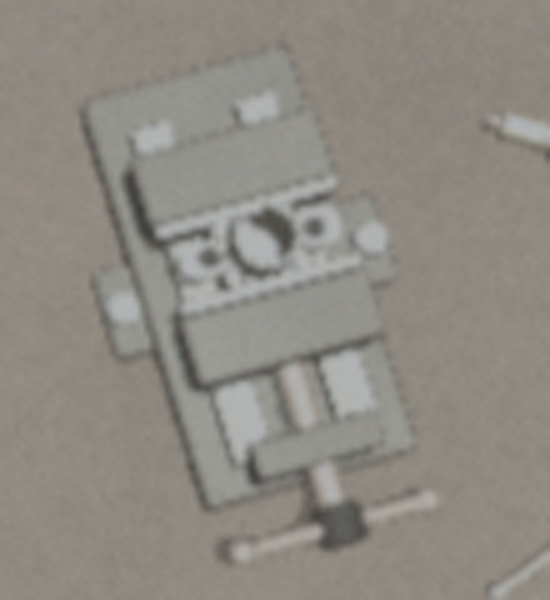

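Run:
```python
from h import *
from scipy.optimize import least_squares
X,e=tri({"top":(392.4,238.4),"side":(327.6,198)}); print("mouth tri",X,e, onz("top",(392.4,238.4),.108),onz("side",(327.6,198),.108))
T=r.capture("top");S=r.capture("side")
def box(c,yaw,hx,hy,z0,z1):
    c_,s_=np.cos(yaw),np.sin(yaw)
    return np.array([[c[0]+c_*a-s_*b,c[1]+s_*a+c_*b,z] for a in(-hx,hx) for b in(-hy,hy) for z in(z0,z1)])
def sil(n,P,sc=8,roi=None):
    m=np.zeros((roi[3]*sc,roi[2]*sc),np.uint8)
    q=((proj(n,P)-roi[:2]+.5)*sc).astype(np.float32)
    cv2.fillConvexPoly(m,cv2.convexHull(q).astype(np.int32),255)
    return cv2.resize(m,(roi[2],roi[3]),interpolation=cv2.INTER_AREA)/255.
def fit(name,x0,hx,hy,z0,z1,rois,yaws):
    obs={}
    for n,img in(("top",T),("side",S)):
        a=rois[n]; g=cv2.GaussianBlur(img,(3,3),0)[a[1]:a[1]+a[3],a[0]:a[0]+a[2]].max(axis=2).astype(float)
        hi=a[4]; obs[n]=np.clip((hi-g)/(hi-a[5]),0,1)
    best=None
    for yw in yaws:
        def cost(p,full=False):
            tot=0
            for n in obs:
                m=cv2.GaussianBlur(sil(n,box(p[:2],p[2],hx,hy,z0,z1),roi=rois[n][:4]),(3,3),0)
                tot+=((m-obs[n])**2).sum()
            return tot
        from scipy.optimize import minimize
        s=minimize(cost,[*x0,yw],method="Nelder-Mead",options=dict(initial_simplex=[[*x0,yw],[x0[0]+.006,x0[1],yw],[x0[0],x0[1]+.006,yw],[*x0,yw+.2]],xatol=1e-4,fatol=1e-3))
        if best is None or s.fun<best.fun:best=s
    print(name,np.round(best.x[:2],4),np.degrees(best.x[2]),best.fun, {n:o.sum().round() for n,o in obs.items()})
    return best.x
x0=onz("top",(257.3,279.0),.06); print(x0,onz("side",(350.5,291),.06))
fit("barrel",x0[:2],.019,.019,.048,.064,{"top":(245,266,26,26,110,35),"side":(336,278,30,22,95,25)},[-.3,0,.3,.6])
k0=onz("top",(227.5,231.5),.082);print(k0)
fit("key",k0[:2],.017,.005,.044,.082,{"top":(216,224,24,16,110,35),"side":(278,290,20,30,95,25)},[1.2,1.4,1.6])
```

```text
mouth tri [ 0.57310747 -0.19127018  0.10580141] [np.float64(0.000650523807449933), np.float64(0.0006505238074500395)] [ 0.57335068 -0.19094016  0.108     ] [ 0.57185912 -0.18676819  0.108     ]
[0.47464493 0.15996357 0.06      ] [0.4706591  0.16156901 0.06      ]
barrel [0.4721 0.16  ] 7.913758473505299 115.33172215974625 {'top': np.float64(118.0), 'side': np.float64(164.0)}
[0.59733619 0.23784558 0.082     ]
key [0.5986 0.2361] 95.32811915739592 66.67757780229738 {'top': np.float64(32.0), 'side': np.float64(97.0)}
```

Run:
```python
from h import *
S=r.capture("side");T=r.capture("top")
a=cv2.resize(S[276:320,330:374],(396*1,396),interpolation=cv2.INTER_LANCZOS4)
b=cv2.resize(T[264:294,242:272],(396,396),interpolation=cv2.INTER_LANCZOS4)
f=lambda q:cv2.normalize(q.astype(float)**.6,None,0,255,cv2.NORM_MINMAX).astype(np.uint8)
cv2.imwrite("pics/bar.png",np.hstack([f(a),f(b)]))
```

```text
(no output)
```

View pics/bar.png

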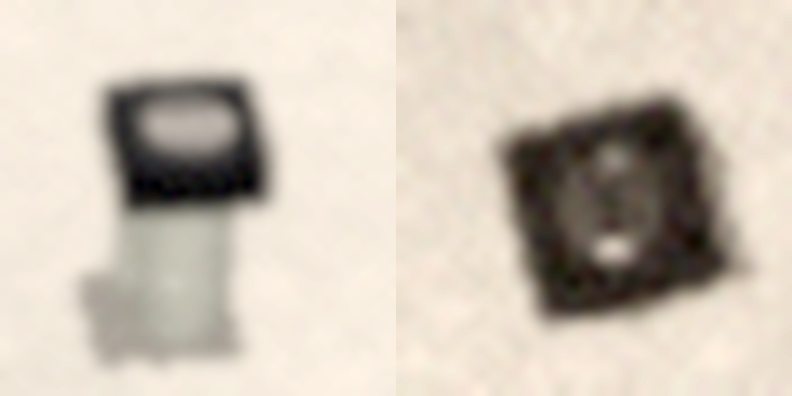

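```bash
cat > go.py <<'E'
import sys
from h import *
from scipy.spatial.transform import Rotation as Ro
# usage: go.py x y z yaw(deg of tool x)
def need(x,y,z,yaw,show=True):
    s=r.sense(); p=np.array(s["tcp_pos"]);R=np.array(s["ee_rot"])
    a=np.radians(yaw);c,sn=np.cos(a),np.sin(a)
    Rt=np.array([[c,sn,0],[sn,-c,0],[0,0,-1]])
    sh=R.T@(np.array([x,y,z])-p)/.3; tu=Ro.from_matrix(R.T@Rt).as_rotvec()/np.pi
    st(); print("shift",np.round(sh,4),"turn",np.round(tu,4),"rows>=",np.ceil(max(np.linalg.norm(sh)*.3/.0417,np.linalg.norm(tu)*180/7.16)))
def st():
    s=r.sense(); R=np.array(s["ee_rot"])
    print("t",round(s["time_s"],2),"p",np.round(s["tcp_pos"],4),"yaw",round(np.degrees(np.arctan2(R[1,0],R[0,0])),1),"z",np.round(R[:,2],3),"F",np.round(s["wrist_force"],1),"M",np.round(s["moment"],2),"g",round(s["gripper_width"],3),"j",np.round(s["joints"],0))
if __name__=="__main__":
    if len(sys.argv)>1: need(*map(float,sys.argv[1:]))
    else: st()
E
python3 go.py 0.473 0.16 0.16 12
```

```text
t 1.5 p [0.152  0.6062 0.2396] yaw -14.1 z [-0.  0. -1.] F [ 0.2 -0.4 -0.6] M [-0.02  0.03 -0.03] g 1.0 j [ 91.  22.   0.  -0. -68. -15.]
shift [1.3996 1.1824 0.2652] turn [-0.      0.     -0.1449] rows>= 14.0
```

```bash
python3 -m creep '[[1,0.5,0.42,0,0,0,-0.05],[1,0.5,0.42,0,0,0,-0.05],[1,0.5,0.42,0,0,0,-0.05],[1,0.5,0.42,0,0,0,-0.05],[1,0.5,0.42,0,0,0,-0.05]]'; python3 go.py 0.473 0.16 0.16 12
```

```text
time_s: 1.92
tcp_pos: [0.268, 0.4447, 0.2398]
ee_rot: [[0.996, -0.089, -0.0], [-0.089, -0.996, -0.0], [-0.0, 0.0, -1.0]]
wrist_force: [0.7, -0.2, 0.7]
gripper_width: 1.003
t 1.92 p [0.268  0.4447 0.2398] yaw -5.1 z [-0. -0. -1.] F [ 0.7 -0.2  0.7] M [0.   0.02 0.01] g 1.003 j [ 77.  12. -14.   0. -64.   8.]
shift [0.7656 0.8839 0.2662] turn [ 0.0001  0.     -0.0952] rows>= 9.0
```

```bash
python3 -m creep '[[1,0.5,0.58,0.15,0,0,-0.07],[1,0.5,0.58,0.15,0,0,-0.07],[1,0.5,0.58,0.15,0,0,-0.07],[1,0.5,0.58,0.15,0,0,-0.07],[1,0.5,0.58,0.15,0,0,-0.07]]'; python3 go.py 0.473 0.16 0.16 12
```

```text
time_s: 2.33
tcp_pos: [0.3855, 0.2803, 0.2006]
ee_rot: [[0.991, 0.131, 0.001], [0.131, -0.991, 0.001], [0.001, -0.0, -1.0]]
wrist_force: [0.3, 0.5, 1.1]
gripper_width: 1.002
t 2.33 p [0.3855 0.2803 0.2006] yaw 7.5 z [ 0.001  0.001 -1.   ] F [0.3 0.5 1.1] M [ 0.05 -0.08 -0.01] g 1.002 j [ 56.  10. -23.   0. -57.  42.]
shift [0.2366 0.4356 0.1355] turn [-0.0001 -0.0003 -0.0249] rows>= 4.0
```

```bash
python3 -m creep '[[1,0.237,0.436,0.135,0,0,-0.025],[1,0.237,0.436,0.135,0,0,-0.025],[1,0.237,0.436,0.135,0,0,-0.025],[1,0.237,0.436,0.135,0,0,-0.025],[1,0.237,0.436,0.135,0,0,-0.025]]'
python3 - <<'E'
from go import *
S=r.capture("side");T=r.capture("top")
crop("s",S,300,200,130,130,"s1",4);crop("t",T,190,210,130,130,"t1",4)
a=cv2.imread("pics/s1.png");b=cv2.imread("pics/t1.png");a=a[:520];b=b[:520];cv2.imwrite("pics/c1.png",cv2.resize(np.hstack([a,b]),(800,400)))
need(.473,.16,.16,12)
E
```

```text
time_s: 2.75
tcp_pos: [0.4742, 0.1558, 0.1583]
ee_rot: [[0.979, 0.202, -0.002], [0.202, -0.979, -0.002], [-0.003, 0.001, -1.0]]
wrist_force: [-0.3, -0.6, -0.2]
gripper_width: 0.999
t 2.85 p [0.4735 0.1588 0.1598] yaw 11.9 z [ 0. -0. -1.] F [-0.6  1.   0.8] M [-0.06  0.03 -0.03] g 1.003 j [ 37.  14. -23.   0. -52.  65.]
shift [-0.0009 -0.0044 -0.0007] turn [ 0.     -0.     -0.0008] rows>= 1.0
```

View pics/c1.png

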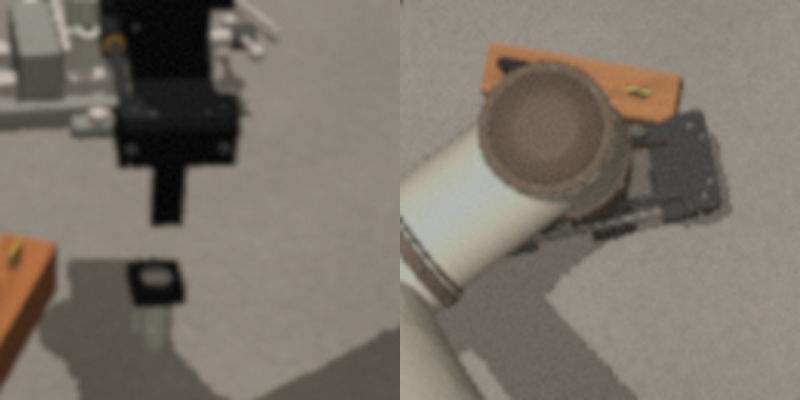

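Run:
```python
from go import *
print(proj("side",[.473,.16,.056]),proj("top",[.473,.16,.064]),proj("side",[.473,.16,.064]))
p=np.array(r.sense()["tcp_pos"]);
for w in(.0435,.0585): print(proj("side",p+np.array([-.2*w,.98*w,-.017])))
```

```text
[[349.45695298 291.89858527]] [[257.1372774  279.44634853]] [[349.5881255  289.03313486]]
[[352.88196683 271.06255176]]
[[353.65377461 275.338807  ]]
```

```bash
python3 -m creep '[[1,0,-0.004,0.12,0,0,0],[1,0,-0.004,0.24,0,0,0],[1,0,-0.004,0.34,0,0,0],[1,0,-0.004,0.34,0,0,0],[1,0,-0.004,0.34,0,0,0]]'; python3 -m creep '[[0,0,0,0,0,0,0],[0,0,0,0,0,0,0],[0,0,0,0,0,0,0],[0,0,0,0,0,0,0],[0,0,0,0,0,0,0]]';python3 go.py
```

```text
time_s: 3.27
tcp_pos: [0.4727, 0.1606, 0.0575]
ee_rot: [[0.978, 0.208, -0.002], [0.208, -0.978, -0.002], [-0.002, 0.001, -1.0]]
wrist_force: [0.1, 0.8, 1.2]
gripper_width: 1.001
time_s: 3.68
tcp_pos: [0.4732, 0.161, 0.0586]
ee_rot: [[0.978, 0.208, 0.0], [0.208, -0.978, -0.0], [0.0, 0.0, -1.0]]
wrist_force: [0.4, -0.2, 1.3]
gripper_width: 0.71
t 3.68 p [0.4732 0.161  0.0586] yaw 12.0 z [ 0. -0. -1.] F [ 0.4 -0.2  1.3] M [-0.04  0.   -0.04] g 0.71 j [ 37.  23. -30.   0. -38.  64.]
```

```bash
python3 -m creep '[[0,0,0,0,0,0,0],[0,0,0,0,0,0,0],[0,0,0,0,0,0,0],[0,0,0,0,0,0,0],[0,0,0,0,0,0,0]]';python3 -m creep '[[0,0,0,0,0,0,0],[0,0,0,0,0,0,0],[0,0,0,0,0,0,0]]';python3 go.py
```

```text
time_s: 4.1
tcp_pos: [0.4733, 0.1608, 0.0587]
ee_rot: [[0.978, 0.208, 0.0], [0.208, -0.978, -0.001], [0.0, 0.001, -1.0]]
wrist_force: [-0.0, -1.9, 2.1]
gripper_width: 0.437
time_s: 4.35
tcp_pos: [0.4733, 0.1607, 0.0587]
ee_rot: [[0.978, 0.208, 0.0], [0.208, -0.978, -0.001], [0.0, 0.001, -1.0]]
wrist_force: [0.3, -0.5, 1.5]
gripper_width: 0.438
t 4.35 p [0.4733 0.1607 0.0587] yaw 12.0 z [ 0.    -0.001 -1.   ] F [ 0.3 -0.5  1.5] M [-0.2  -0.05  0.01] g 0.438 j [ 37.  23. -30.   0. -38.  64.]
```

```bash
python3 -m creep '[[0,0,0,-0.13,0,0,0],[0,0,-0.1,-0.26,0,0,0],[0,0,-0.2,-0.36,0,0,0],[0,0,-0.3,-0.45,0,0,0],[0,0,-0.4,-0.52,0,0,0]]';python3 -m creep '[[0,0,-0.1,-0.1,0,0,0],[0,0,-0.1,-0.1,0,0,0],[0,0,-0.1,-0.1,0,0,0]]'
python3 - <<'E'
from go import *
S=r.capture("side"); st()
p=np.array(r.sense()["tcp_pos"]); u=proj("side",p-[0,0,.03])[0].astype(int); print(u)
crop("s",S,u[0]-40,u[1]-35,80,70,"s2",8)
E
```

```text
time_s: 4.77
tcp_pos: [0.4478, 0.2774, 0.215]
ee_rot: [[0.978, 0.206, -0.0], [0.206, -0.978, -0.0], [-0.0, 0.0, -1.0]]
wrist_force: [1.6, -0.3, -3.3]
gripper_width: 0.437
time_s: 5.02
tcp_pos: [0.4412, 0.3089, 0.246]
ee_rot: [[0.978, 0.209, 0.001], [0.209, -0.978, 0.003], [0.002, -0.002, -1.0]]
wrist_force: [0.1, -0.3, -4.2]
gripper_width: 0.437
t 5.07 p [0.4405 0.3069 0.2441] yaw 12.0 z [-0.002 -0.001 -1.   ] F [-0.1  0.3 -3.4] M [-0.15  0.05  0.02] g 0.436 j [ 52.  13. -11.  -0. -65.  50.]
[362 273]
```

View pics/s2.png

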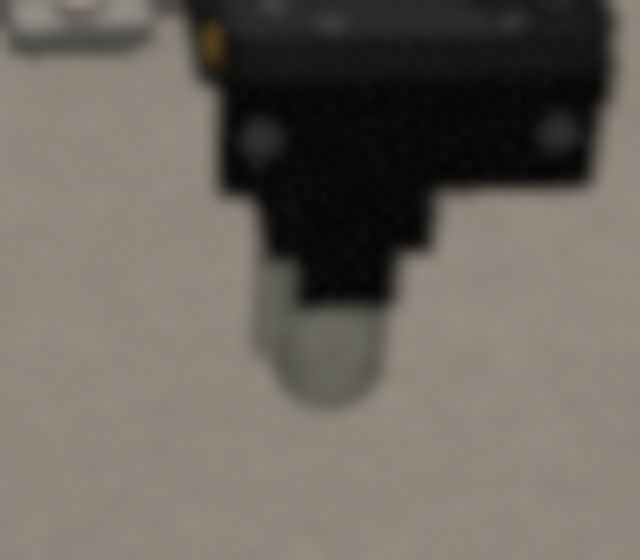

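Run:
```python
from go import *
f=lambda a:(340+a[0]/5-.4,190+a[1]/5-.4)
for a,b,z in [((158,235),(335,180),.078),((185,310),(360,258),.078),((85,105),(205,505),.02),((205,505),(412,440),.02),((85,105),(285,45),.02),((195,385),(380,335),.078)]:
    A=onz("top",f(a),z);B=onz("top",f(b),z);d=B-A;print(np.degrees(np.arctan2(d[1],d[0]))%90)
p=np.array(r.sense()["tcp_pos"])
print(proj("side",p-[0,0,.0587]),proj("side",p-[0,0,.03]),proj("side",p-[0,0,.045]))
```

```text
17.357494382935045
16.535459863947622
15.430789111462701
17.1536952882481
16.992855542391922
15.018254066219697
[[361.48993841 286.36335338]] [[362.27493406 273.5867214 ]] [[361.86135976 280.31807925]]
```

```bash
python3 go.py .573 -.191 .22 16.5; python3 -m creep '[[0,0.04,0.68,0,0,0,-0.01],[0,0.04,0.68,0,0,0,-0.01],[0,0.04,0.68,0,0,0,-0.01],[0,0.04,0.68,0,0,0,-0.01],[0,0.04,0.68,0,0,0,-0.01]]';python3 go.py .573 -.191 .22 16.5
```

```text
t 5.07 p [0.4405 0.3069 0.2441] yaw 12.0 z [-0.002 -0.001 -1.   ] F [-0.1  0.3 -3.4] M [-0.15  0.05  0.02] g 0.436 j [ 52.  13. -11.  -0. -65.  50.]
shift [0.0883 1.7153 0.0804] turn [ 0.0001  0.0007 -0.0252] rows>= 13.0
time_s: 5.48
tcp_pos: [0.4929, 0.1061, 0.2417]
ee_rot: [[0.972, 0.236, -0.007], [0.236, -0.972, -0.003], [-0.008, 0.001, -1.0]]
wrist_force: [0.6, 0.0, -2.7]
gripper_width: 0.438
t 5.48 p [0.4929 0.1061 0.2417] yaw 13.7 z [-0.007 -0.003 -1.   ] F [ 0.6  0.  -2.7] M [-0.   -0.14  0.02] g 0.438 j [ 31.  10. -16.  -0. -64.  73.]
shift [0.0264 1.0252 0.0731] turn [ 0.0003  0.0025 -0.0158] rows>= 8.0
```

```bash
python3 -m creep '[[0,0.01,0.68,0.04,0,0.0025,-0.016],[0,0.01,0.68,0.04,0,0.0025,-0.016],[0,0.01,0.68,0.04,0,0.0025,-0.016],[0,0.01,0.68,0.04,0,0.0025,-0.016],[0,0.01,0.68,0.04,0,0.0025,-0.016]]';python3 go.py .573 -.191 .2 16.5
```

```text
time_s: 5.9
tcp_pos: [0.5418, -0.0946, 0.2272]
ee_rot: [[0.959, 0.283, -0.005], [0.283, -0.959, -0.0], [-0.005, -0.001, -1.0]]
wrist_force: [0.1, 0.4, -3.2]
gripper_width: 0.439
t 5.9 p [ 0.5418 -0.0946  0.2272] yaw 16.4 z [-0.005 -0.    -1.   ] F [ 0.1  0.4 -3.2] M [ 0.07 -0.18 -0.02] g 0.439 j [  7.  15. -11.  -0. -64.  99.]
shift [0.0096 0.3377 0.0904] turn [-0.0003  0.0016 -0.0005] rows>= 3.0
```

```bash
python3 -m creep '[[0,0.01,0.338,0.09,0,0.0016,-0.0005],[0,0.01,0.338,0.09,0,0.0016,-0.0005],[0,0.01,0.338,0.09,0,0.0016,-0.0005],[0,0.01,0.338,0.09,0,0.0016,-0.0005],[0,0.01,0.338,0.09,0,0.0016,-0.0005]]'
python3 - <<'E'
from go import *
need(.573,-.191,.2,16.5)
S=r.capture("side");T=r.capture("top"); st()
crop("s",S,290,160,80,60,"s3",10);crop("t",T,340,190,110,120,"t3",5)
p=np.array(r.sense()["tcp_pos"])
print(proj("side",[p-[0,0,.0587],p-[0,0,.04],[.573,-.191,.108]]))
E
```

```text
time_s: 6.32
tcp_pos: [0.5706, -0.1931, 0.1964]
ee_rot: [[0.96, 0.279, -0.008], [0.279, -0.96, 0.002], [-0.007, -0.005, -1.0]]
wrist_force: [-0.6, 0.8, -2.0]
gripper_width: 0.437
t 6.32 p [ 0.5706 -0.1931  0.1964] yaw 16.2 z [-0.008  0.002 -1.   ] F [-0.6  0.8 -2. ] M [-0.03 -0.01  0.02] g 0.437 j [ -3.  22.  -6.  -0. -62. 110.]
shift [ 0.0096 -0.0047 -0.0121] turn [-0.0014  0.0021 -0.0015] rows>= 1.0
t 6.42 p [ 0.5717 -0.1913  0.1985] yaw 16.4 z [-0.004  0.002 -1.   ] F [-0.1  0.6 -2.5] M [-0.02  0.01 -0.04] g 0.438 j [ -3.  22.  -6.  -0. -62. 110.]
[[328.03824659 186.97792959]
 [328.13070999 180.8060341 ]
 [327.40803281 197.29299205]]
```

View pics/s3.png

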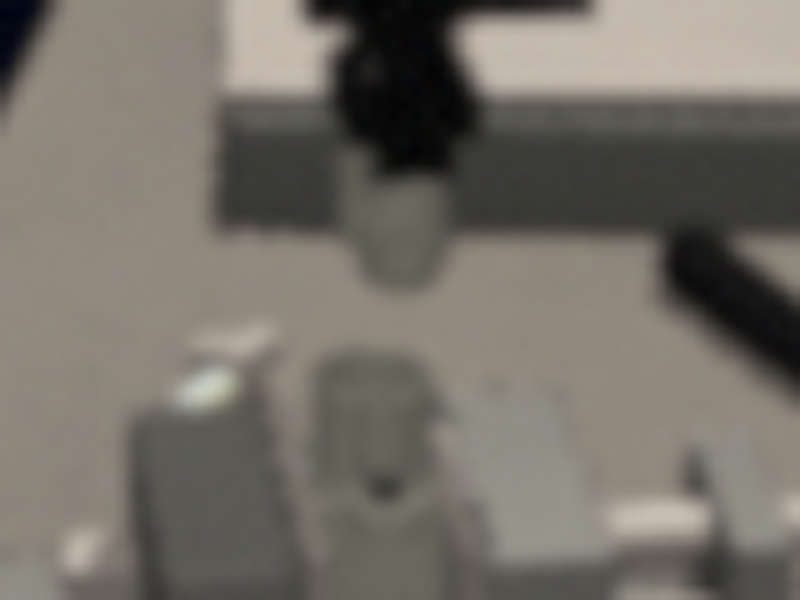

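View pics/t3.png

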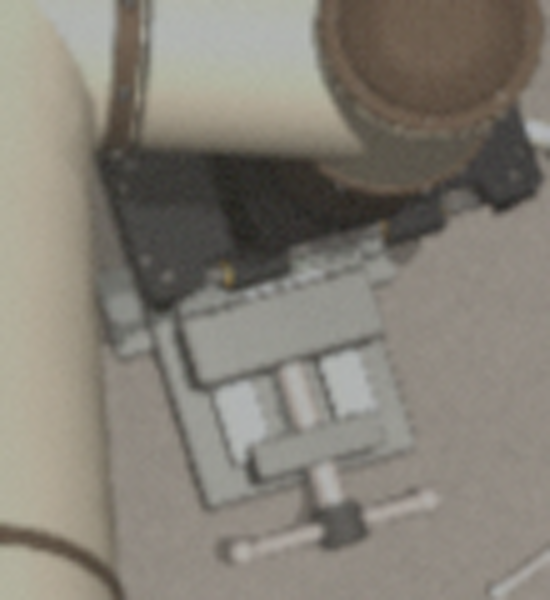

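Run:
```python
from go import *
A=np.mean([r.capture("side").astype(float) for _ in range(8)],0); np.save("avg1.npy",A); st()
g=A.mean(2)
print("cols",list(range(316,342)))
for y in list(range(178,190))+list(range(196,208)): print(y,g[y,316:342].round().astype(int).tolist())
p=np.array(r.sense()["tcp_pos"]);R=np.array(r.sense()["ee_rot"])
for a in(-.0095,.0095): 
  for w in (.019,.034): print("finger tip",a,w,proj("side",p+R@np.array([a,-w,.017])))
for y0,c in((p[:2],.0),):
  for dx in(-.013,.013): print("body edge",proj("side",p+R@np.array([dx,0,.045])))
for dx in(-.0175,.0175): print("tube edge",proj("side",np.array([.573,-.191,.1])+R@np.array([dx,0,0])))
I=cv2.resize(A[160:220,290:370].astype(np.float32),None,fx=10,fy=10,interpolation=cv2.INTER_CUBIC)
I=np.clip((I-20)*1.6,0,255);cv2.imwrite("pics/s3b.png",I)
```

```text
t 6.82 p [ 0.5732 -0.1904  0.2005] yaw 16.6 z [ 0.     0.001 -1.   ] F [ 0.2 -0.8 -1.7] M [-0.06 -0.07 -0.01] g 0.439 j [ -3.  22.  -6.  -0. -62. 110.]
cols [316, 317, 318, 319, 320, 321, 322, 323, 324, 325, 326, 327, 328, 329, 330, 331, 332, 333, 334, 335, 336, 337, 338, 339, 340, 341]
178 [57, 57, 57, 57, 57, 59, 70, 83, 92, 91, 90, 91, 93, 95, 95, 91, 84, 72, 61, 57, 57, 58, 57, 57, 57, 58]
179 [56, 57, 57, 57, 57, 59, 69, 84, 92, 94, 96, 99, 101, 102, 100, 95, 88, 76, 63, 57, 57, 57, 57, 57, 57, 58]
180 [56, 56, 56, 56, 56, 58, 69, 84, 92, 94, 97, 101, 103, 103, 100, 96, 88, 75, 63, 57, 56, 57, 56, 56, 57, 56]
181 [55, 55, 56, 55, 55, 58, 69, 83, 91, 93, 97, 101, 102, 102, 100, 97, 88, 76, 62, 56, 56, 56, 56, 56, 56, 55]
182 [70, 70, 71, 66, 64, 66, 74, 84, 90, 91, 95, 99, 100, 99, 99, 96, 89, 77, 68, 64, 64, 64, 65, 64, 64, 65]
183 [101, 102, 104, 99, 95, 95, 96, 97, 93, 90, 91, 96, 98, 98, 98, 95, 89, 86, 88, 91, 93, 93, 93, 94, 93, 93]
184 [126, 127, 128, 125, 124, 124, 123, 116, 103, 91, 90, 94, 97, 98, 97, 93, 91, 98, 111, 119, 122, 122, 122, 123, 123, 122]
185 [135, 136, 13
[... 1937 characters left out ...]
, 96, 92, 90, 93, 93, 91, 90, 90, 96, 120, 146, 153, 144, 140, 141, 142, 142, 141]
207 [86, 86, 98, 112, 113, 101, 94, 96, 98, 94, 86, 81, 79, 81, 87, 93, 99, 119, 145, 156, 147, 141, 141, 142, 142, 143]
finger tip -0.0095 0.019 [[332.19550807 175.21161   ]]
finger tip -0.0095 0.034 [[333.07418964 177.52340769]]
finger tip 0.0095 0.019 [[325.20214483 175.56596791]]
finger tip 0.0095 0.034 [[326.0145651  177.88538945]]
body edge [[332.18775621 181.6695459 ]]
body edge [[322.83239272 182.15907843]]
tube edge [[333.52379347 199.49344027]]
tube edge [[321.1992835  200.19490452]][ WARN:0@13.369] global loadsave.cpp:1063 imwrite_ Unsupported depth image for selected encoder is fallbacked to CV_8U.
```

View pics/s3b.png

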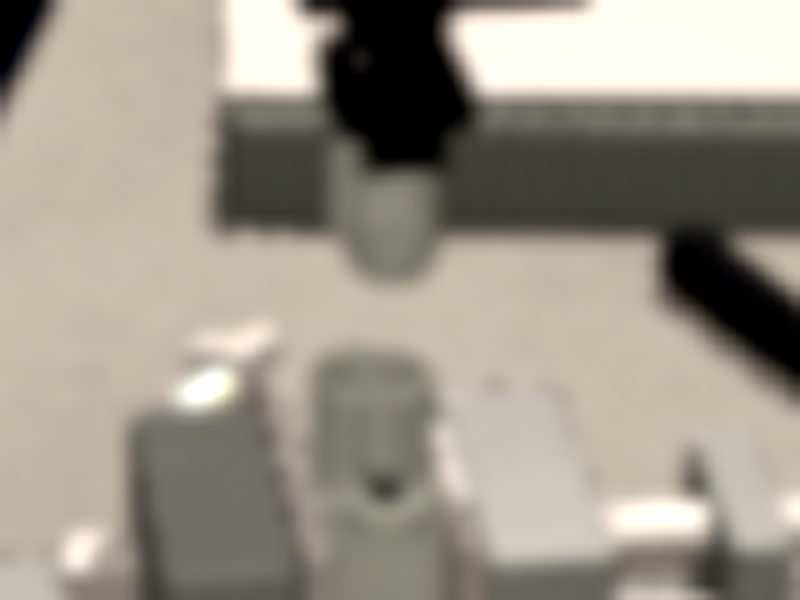

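Run:
```python
from go import *
A=np.load("avg1.npy");g=A.mean(2)
for y in range(186,214): print(y,g[y,322:334].round().astype(int).tolist())
p=np.array([ .5732,-.1904,.2005])
for rr in(.009,.0105,.013):
    a=np.linspace(0,2*np.pi,73); c=np.c_[rr*np.cos(a),rr*np.sin(a),0*a]+p-[0,0,.0587]
    q=proj("side",c);print(rr,"bottom row max",q[:,1].max(), q[:,0].min(),q[:,0].max())
for rr in (.0175,.0142):
    c=np.c_[rr*np.cos(a),rr*np.sin(a),0*a]+[.573,-.191,.108]; q=proj("side",c);print(rr,"rows",q[:,1].min(),q[:,1].max(),"cols",q[:,0].min(),q[:,0].max())
print(proj("side",[[.573,-.191,.108],[.573,-.190,.108],[.573,-.191,.109]]))
# top pictures: bore
T=cv2.imread("pics/t_v.png")
```

```text
186 [136, 133, 123, 107, 95, 95, 96, 96, 94, 94, 102, 118]
187 [137, 135, 131, 120, 109, 103, 101, 100, 100, 104, 115, 128]
188 [136, 137, 136, 132, 126, 120, 117, 116, 118, 122, 129, 135]
189 [136, 137, 138, 137, 136, 133, 131, 131, 132, 134, 136, 138]
190 [137, 138, 138, 138, 137, 137, 137, 137, 137, 137, 138, 138]
191 [137, 138, 138, 137, 137, 137, 137, 137, 137, 137, 137, 138]
192 [138, 138, 138, 137, 137, 137, 137, 137, 136, 137, 137, 137]
193 [137, 136, 135, 134, 135, 135, 136, 136, 136, 137, 138, 138]
194 [132, 128, 126, 123, 125, 126, 128, 129, 131, 134, 137, 138]
195 [119, 113, 109, 108, 109, 110, 111, 112, 115, 122, 130, 135]
196 [104, 97, 97, 98, 100, 101, 100, 100, 100, 105, 118, 130]
197 [96, 92, 94, 96, 99, 99, 98, 96, 95, 98, 109, 123]
198 [96, 96, 97, 99, 100, 101, 100, 99, 99, 100, 105, 118]
199 [96, 97, 100, 102, 101, 102, 102, 102, 101, 99, 99, 113]
200 [93, 94, 99, 99, 99, 100, 100, 98, 96, 93, 93, 106]
201 [92, 92, 96, 95, 95, 98, 98, 95, 92, 90, 93, 106]
202 [91, 92, 95, 94, 94, 97, 97, 94, 91, 90, 99, 120]
203 [92, 93, 95, 94, 94, 98, 98, 94, 91, 91, 103, 130]

[... 380 characters left out ...]
7, 111, 108, 105]
211 [105, 101, 99, 99, 104, 108, 109, 109, 109, 104, 100, 98]
212 [104, 99, 96, 95, 98, 103, 105, 105, 101, 97, 94, 94]
213 [108, 101, 98, 96, 97, 99, 100, 100, 98, 96, 96, 94]
0.009 bottom row max 187.85177199408497 324.20806557381235 330.71842023373165
0.0105 bottom row max 188.09017181574845 323.66532609515934 331.26073995250374
0.013 bottom row max 188.48851147841748 322.7606884973002 332.16453444288067
0.0175 rows 194.49441995450792 200.15294921824048 cols 321.15991842129614 333.6524293463315
0.0142 rows 195.01754584043132 199.60885356948197 cols 322.3384619013289 332.47478591756726
[[327.40803281 197.29299205]
 [327.35791673 197.45256396]
 [327.41264472 196.97307234]]
```

```bash
python3 go.py .5775 -.191 .175 16.5
```

```text
t 6.82 p [ 0.5732 -0.1904  0.2005] yaw 16.6 z [ 0.     0.001 -1.   ] F [ 0.2 -0.8 -1.7] M [-0.06 -0.07 -0.01] g 0.439 j [ -3.  22.  -6.  -0. -62. 110.]
shift [0.0131 0.0061 0.085 ] turn [-0.0003 -0.0002  0.0003] rows>= 1.0
```

```bash
python3 -m creep '[[0,0.013,0.006,0.085,0,0,0],[0,0.013,0.006,0.085,0,0,0],[0,0.013,0.006,0.085,0,0,0]]'
python3 - <<'E'
from go import *
for _ in range(4): r.capture("side")
st()
A=np.mean([r.capture("side").astype(float) for _ in range(6)],0); np.save("avg2.npy",A); st()
g=A.mean(2)
print("cols",list(range(318,342)))
for y in list(range(184,204)): print(y,g[y,318:342].round().astype(int).tolist())
I=cv2.resize(A[160:220,290:370].astype(np.float32),None,fx=10,fy=10,interpolation=cv2.INTER_CUBIC)
I=np.clip((I-20)*1.6,0,255).astype(np.uint8);cv2.imwrite("pics/s4.png",I)
E
```

```text
time_s: 7.07
tcp_pos: [0.5764, -0.1906, 0.1738]
ee_rot: [[0.958, 0.285, -0.004], [0.285, -0.958, 0.001], [-0.003, -0.002, -1.0]]
wrist_force: [-0.1, 0.7, -2.5]
gripper_width: 0.437
t 7.27 p [ 0.578  -0.1911  0.1762] yaw 16.6 z [ 0.002  0.001 -1.   ] F [-0.4 -0.4 -2.6] M [-0.02 -0.06 -0.03] g 0.438 j [ -3.  23.  -7.  -0. -59. 110.]
t 7.57 p [ 0.5775 -0.191   0.1754] yaw 16.6 z [ 0.001  0.001 -1.   ] F [-0.6  0.3 -2.3] M [-0.09  0.05  0.01] g 0.437 j [ -3.  23.  -7.  -0. -59. 110.]
cols [318, 319, 320, 321, 322, 323, 324, 325, 326, 327, 328, 329, 330, 331, 332, 333, 334, 335, 336, 337, 338, 339, 340, 341]
184 [128, 124, 115, 104, 94, 81, 62, 44, 37, 39, 42, 42, 45, 61, 91, 115, 122, 122, 122, 122, 122, 123, 123, 122]
185 [136, 133, 123, 108, 96, 87, 77, 70, 70, 72, 74, 74, 74, 86, 110, 129, 134, 134, 134, 134, 134, 135, 135, 134]
186 [136, 134, 124, 108, 97, 92, 90, 91, 93, 94, 94, 91, 90, 99, 119, 134, 138, 137, 136, 136, 136, 137, 137, 137]
187 [136, 134, 124, 108, 97, 94, 95, 99, 101, 102, 100, 96, 93, 103, 122, 135, 139, 138, 137, 136, 136, 137, 137, 136]
188 [136, 133, 124, 108, 9
[... 1153 characters left out ...]
198 [136, 135, 125, 108, 96, 96, 98, 99, 100, 101, 100, 99, 99, 100, 105, 118, 134, 140, 140, 138, 133, 128, 131, 137]
199 [131, 132, 124, 106, 96, 97, 100, 102, 102, 103, 102, 102, 101, 99, 100, 114, 133, 142, 141, 139, 136, 133, 134, 138]
200 [124, 128, 121, 104, 93, 95, 99, 99, 99, 101, 101, 98, 97, 94, 95, 111, 131, 140, 141, 140, 139, 139, 139, 140]
201 [121, 125, 120, 104, 92, 93, 96, 95, 95, 98, 99, 95, 92, 90, 96, 114, 132, 138, 139, 140, 140, 140, 140, 140]
202 [118, 124, 119, 104, 92, 93, 95, 94, 95, 98, 98, 95, 91, 91, 102, 125, 141, 140, 139, 140, 140, 140, 140, 140]
203 [114, 121, 115, 102, 92, 93, 96, 94, 94, 98, 98, 95, 91, 92, 107, 135, 150, 144, 139, 140, 140, 140, 140, 140]
```

View pics/s4.png

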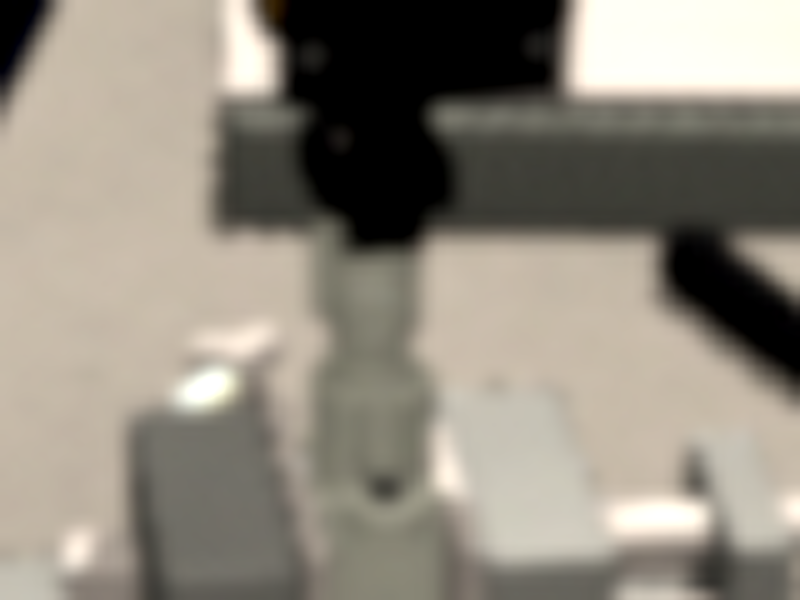

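```bash
python3 -m creep '[[0,-0.001,0,0.015,0,0,0],[0,-0.001,0,0.03,0,0,0],[0,-0.001,0,0.045,0,0,0],[0,-0.001,0,0.045,0,0,0]]'; python3 go.py
```

```text
time_s: 7.9
tcp_pos: [0.5765, -0.191, 0.1603]
ee_rot: [[0.959, 0.285, -0.002], [0.285, -0.959, 0.001], [-0.001, -0.002, -1.0]]
wrist_force: [-0.2, -0.7, -2.7]
gripper_width: 0.436
t 7.9 p [ 0.5765 -0.191   0.1603] yaw 16.5 z [-0.002  0.001 -1.   ] F [-0.2 -0.7 -2.7] M [-0.09 -0.08 -0.02] g 0.436 j [ -3.  24.  -8.  -0. -58. 110.]
```

```bash
python3 -m creep '[[0,0,0,0.01,0,0,0],[0,0,0,0.02,0,0,0],[0,0,0,0.02,0,0,0]]'; python3 go.py;  python3 -m creep '[[0,0,0,0.01,0,0,0],[0,0,0,0.02,0,0,0],[0,0,0,0.02,0,0,0]]'; python3 go.py
```

```text
time_s: 8.15
tcp_pos: [0.5766, -0.1912, 0.1537]
ee_rot: [[0.959, 0.285, -0.002], [0.285, -0.959, 0.001], [-0.001, -0.002, -1.0]]
wrist_force: [0.9, -0.7, -2.1]
gripper_width: 0.434
t 8.15 p [ 0.5766 -0.1912  0.1537] yaw 16.5 z [-0.002  0.001 -1.   ] F [ 0.9 -0.7 -2.1] M [-0.56 -0.36 -0.01] g 0.434 j [ -3.  24.  -9.  -0. -57. 110.]
time_s: 8.4
tcp_pos: [0.5769, -0.1915, 0.1473]
ee_rot: [[0.959, 0.285, -0.001], [0.285, -0.959, 0.001], [-0.001, -0.001, -1.0]]
wrist_force: [2.4, -2.4, -3.7]
gripper_width: 0.437
t 8.4 p [ 0.5769 -0.1915  0.1473] yaw 16.5 z [-0.001  0.001 -1.   ] F [ 2.4 -2.4 -3.7] M [-0.78 -0.56 -0.1 ] g 0.437 j [ -3.  25.  -9.  -0. -56. 110.]
```

```bash
python3 -m creep '[[0,0.002,0.004,0.015,0,0,0],[0,0.002,0.004,0.03,0,0,0],[0,0.002,0.004,0.04,0,0,0]]'; python3 go.py;  python3 -m creep '[[0,0,0,0.015,0,0,0],[0,0,0,0.03,0,0,0],[0,0,0,0.04,0,0,0]]'; python3 go.py
```

```text
time_s: 8.65
tcp_pos: [0.5772, -0.1923, 0.1342]
ee_rot: [[0.959, 0.284, -0.003], [0.284, -0.959, 0.001], [-0.002, -0.002, -1.0]]
wrist_force: [-0.9, -0.9, -2.4]
gripper_width: 0.436
t 8.65 p [ 0.5772 -0.1923  0.1342] yaw 16.5 z [-0.003  0.001 -1.   ] F [-0.9 -0.9 -2.4] M [-0.15 -0.03 -0.05] g 0.436 j [ -3.  26. -10.  -0. -55. 110.]
time_s: 8.9
tcp_pos: [0.5772, -0.1925, 0.1217]
ee_rot: [[0.959, 0.284, -0.003], [0.284, -0.959, 0.001], [-0.003, -0.002, -1.0]]
wrist_force: [0.7, -1.8, -2.0]
gripper_width: 0.436
t 8.9 p [ 0.5772 -0.1925  0.1217] yaw 16.5 z [-0.003  0.001 -1.   ] F [ 0.7 -1.8 -2. ] M [-0.54 -0.18 -0.02] g 0.436 j [ -3.  26. -11.  -0. -53. 110.]
```

```bash
python3 -m creep '[[0,0,0.001,0.007,0,0,0],[0,0,0.001,0.014,0,0,0],[0,0,0.001,0.016,0,0,0]]'; python3 go.py; python3 -m creep '[[0,0,0,0.005,0,0,0],[0,0,0,0.005,0,0,0]]'; python3 go.py
```

```text
time_s: 9.15
tcp_pos: [0.5774, -0.1928, 0.1188]
ee_rot: [[0.958, 0.285, -0.003], [0.285, -0.958, 0.0], [-0.003, -0.001, -1.0]]
wrist_force: [-3.6, 0.8, 9.3]
gripper_width: 0.436
t 9.15 p [ 0.5774 -0.1928  0.1188] yaw 16.6 z [-0.003  0.    -1.   ] F [-3.6  0.8  9.3] M [0.57 1.06 0.04] g 0.436 j [ -3.  27. -11.  -0. -53. 110.]
time_s: 9.32
tcp_pos: [0.5773, -0.1928, 0.1189]
ee_rot: [[0.958, 0.286, -0.002], [0.286, -0.958, -0.0], [-0.002, -0.0, -1.0]]
wrist_force: [-2.5, 2.1, 7.3]
gripper_width: 0.432
t 9.32 p [ 0.5773 -0.1928  0.1189] yaw 16.6 z [-0.002 -0.    -1.   ] F [-2.5  2.1  7.3] M [0.36 0.78 0.03] g 0.432 j [ -3.  27. -11.   0. -53. 110.]
```

```bash
python3 -m creep '[[1,0,0,0,0,0,0],[1,0,0,0,0,0,0],[1,0,0,0,0,0,0],[1,0,0,0,0,0,0],[1,0,0,0,0,0,0]]'; python3 go.py; python3 -m creep '[[1,0,0,-0.1,0,0,0],[1,0,0,-0.22,0,0,0],[1,0,0,-0.34,0,0,0],[1,0,0,-0.4,0,0,0],[1,0,0,-0.4,0,0,0]]'; python3 go.py .5985 .237 .2 -9
```

```text
time_s: 9.73
tcp_pos: [0.5774, -0.1927, 0.1186]
ee_rot: [[0.958, 0.286, -0.003], [0.286, -0.958, -0.0], [-0.002, -0.001, -1.0]]
wrist_force: [-0.0, 0.4, -1.1]
gripper_width: 0.727
t 9.73 p [ 0.5774 -0.1927  0.1186] yaw 16.6 z [-0.003 -0.    -1.   ] F [-0.   0.4 -1.1] M [-0.06 -0.07  0.  ] g 0.727 j [ -3.  27. -11.   0. -53. 110.]
time_s: 10.15
tcp_pos: [0.5803, -0.1933, 0.2445]
ee_rot: [[0.958, 0.287, 0.008], [0.287, -0.958, -0.002], [0.007, 0.005, -1.0]]
wrist_force: [0.3, -1.2, 0.3]
gripper_width: 0.991
t 10.15 p [ 0.5803 -0.1933  0.2445] yaw 16.7 z [ 0.008 -0.002 -1.   ] F [ 0.3 -1.2  0.3] M [-0.05 -0.07 -0.01] g 0.991 j [ -3.  20.  -2.   0. -68. 110.]
shift [ 0.4683 -1.3576  0.1453] turn [ 0.001  -0.0026  0.1425] rows>= 11.0
```

Run:
```python
from go import *
S=np.mean([r.capture("side").astype(float) for _ in range(5)],0)
T=np.mean([r.capture("top").astype(float) for _ in range(5)],0); np.save("S5.npy",S);np.save("T5.npy",T); st()
a=cv2.resize(S[280:330,265:325].astype(np.float32),(480,400),interpolation=cv2.INTER_CUBIC)
b=cv2.resize(T[218:248,212:252].astype(np.float32),(480,360),interpolation=cv2.INTER_CUBIC)
# overlay model with pose
def draw(I,n,x0,y0,s,c,yaw):
    a=np.radians(yaw);ux=np.array([np.cos(a),np.sin(a),0]);uy=np.array([-ux[1],ux[0],0])
    for z in(.044,.082):
        P=np.array([[*c,z]+ux*i*.017+uy*j*.005 for i,j in((-1,-1),(1,-1),(1,1),(-1,1))])
        q=((proj(n,P)-[x0,y0]+.5)*s).astype(np.int32); cv2.polylines(I,[q],True,(0,255,0) if z>.05 else (0,255,255),1)
a2=a.copy();b2=b.copy()
draw(a2,"side",265,280,8,(.598,.237),81);draw(b2,"top",212,218,12,(.598,.237),81)
b2=b2[:360];cv2.imwrite("pics/k5.png",np.clip(np.hstack([cv2.resize(a2,(400,333)),cv2.resize(b2,(400,333))])*1.3,0,255).astype(np.uint8))
cv2.imwrite("pics/v5.png",cv2.resize(S[150:220,280:380],None,fx=8,fy=8,interpolation=cv2.INTER_CUBIC).clip(0,255).astype(np.uint8))
```

```text
t 10.65 p [ 0.5775 -0.1927  0.2378] yaw 16.6 z [-0.004 -0.    -1.   ] F [0.7 0.2 0.1] M [-0.06 -0.05  0.02] g 1.005 j [ -3.  21.  -2.   0. -68. 110.]
```

View pics/k5.png

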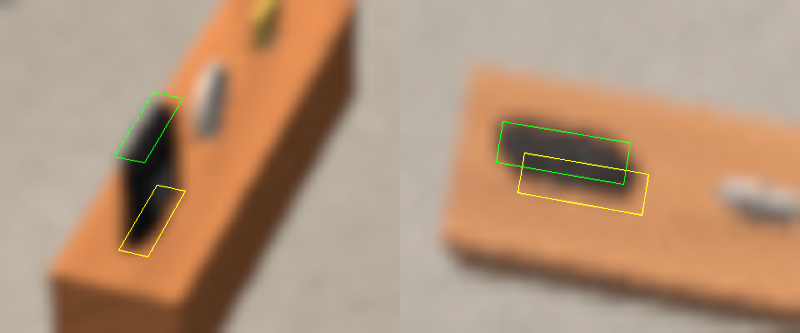

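View pics/v5.png

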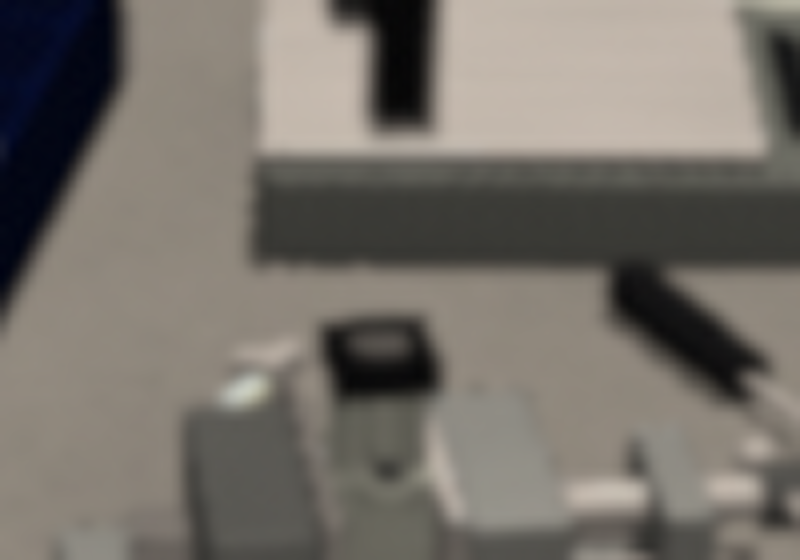

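```bash
python3 go.py .598 .237 .2 81; python3 -m creep '[[1,0.22,-0.64,0.06,0,0,-0.16],[1,0.22,-0.64,0.06,0,0,-0.16],[1,0.22,-0.64,0.06,0,0,-0.16],[1,0.22,-0.64,0.06,0,0,-0.16],[1,0.22,-0.64,0.06,0,0,-0.16]]'; python3 go.py .598 .237 .2 81
```

```text
t 10.65 p [ 0.5775 -0.1927  0.2378] yaw 16.6 z [-0.004 -0.    -1.   ] F [0.7 0.2 0.1] M [-0.06 -0.05  0.02] g 1.005 j [ -3.  21.  -2.   0. -68. 110.]
shift [ 0.4754 -1.3529  0.1258] turn [-0.001   0.0009 -0.3577] rows>= 11.0
time_s: 11.07
tcp_pos: [0.5855, 0.0123, 0.2194]
ee_rot: [[0.699, 0.715, -0.004], [0.715, -0.699, 0.0], [-0.003, -0.003, -1.0]]
wrist_force: [0.5, -0.5, 0.2]
gripper_width: 1.003
t 11.07 p [0.5855 0.0123 0.2194] yaw 45.7 z [-0.004  0.    -1.   ] F [ 0.5 -0.5  0.2] M [-0.09 -0.1  -0.01] g 1.003 j [ 17.  19.  -7.  -0. -64. 119.]
shift [ 0.5653 -0.4933  0.0646] turn [-0.0012  0.0006 -0.1962] rows>= 6.0
```

```bash
python3 -m creep '[[1,0.565,-0.493,0.05,0,0,-0.196],[1,0.565,-0.493,0.05,0,0,-0.196],[1,0.565,-0.493,0.05,0,0,-0.196],[1,0.565,-0.493,0.05,0,0,-0.196],[1,0.565,-0.493,0.05,0,0,-0.196]]'
python3 - <<'E'
from go import *
st(); need(.598,.237,.15,81)
S=np.mean([r.capture("side").astype(float) for _ in range(6)],0)
T=np.mean([r.capture("top").astype(float) for _ in range(6)],0); np.save("S6.npy",S);np.save("T6.npy",T); st()
s=cv2.resize(S[180:230,300:350],(400,400),interpolation=cv2.INTER_CUBIC);t=cv2.resize(T[215:265,367:417],(400,400),interpolation=cv2.INTER_CUBIC)
cv2.imwrite("pics/b6.png",np.clip(np.hstack([s,t])*1.3,0,255).astype(np.uint8))
E
```

```text
time_s: 11.48
tcp_pos: [0.5967, 0.2198, 0.2054]
ee_rot: [[0.151, 0.989, -0.004], [0.989, -0.151, -0.0], [-0.001, -0.004, -1.0]]
wrist_force: [1.0, 0.5, 0.8]
gripper_width: 0.997
t 11.48 p [0.5967 0.2198 0.2054] yaw 81.3 z [-0.004 -0.    -1.   ] F [1.  0.5 0.8] M [-0.05 -0.18 -0.05] g 0.997 j [ 35.  25.  -1.  -0. -65. 137.]
t 11.48 p [0.5967 0.2198 0.2054] yaw 81.3 z [-0.004 -0.    -1.   ] F [1.  0.5 0.8] M [-0.05 -0.18 -0.05] g 0.997 j [ 35.  25.  -1.  -0. -65. 137.]
shift [ 0.0574 -0.0035  0.1847] turn [-0.0014  0.0003  0.0018] rows>= 2.0
t 12.08 p [0.5971 0.2168 0.206 ] yaw 80.9 z [-0.004  0.    -1.   ] F [-0.4  0.2 -0.3] M [-0.08 -0.14 -0.02] g 1.0 j [ 34.  24.  -1.  -0. -65. 136.]
```

View pics/b6.png

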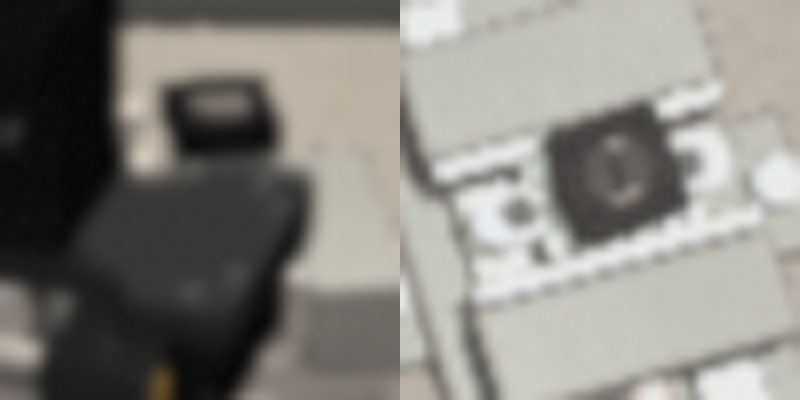

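Run:
```python
from go import *
print(onz("top",(393.8,236.1),.124),onz("side",(326.9,192.1),.124),tri({"top":(393.8,236.1),"side":(326.9,192.1)}))
a=onz("top",(393.8,236.1),.124)
d=a[:2]-np.array([.5774,-.1928]);c,s=np.cos(np.radians(16.6)),np.sin(np.radians(16.6));print("in tool x, -y",c*d[0]+s*d[1],-s*d[0]+c*d[1])
```

```text
[ 0.57627914 -0.19234807  0.124     ] [ 0.57463866 -0.19101252  0.124     ] (array([ 0.57560183, -0.19244654,  0.12341497]), [np.float64(0.0007772582764929806), np.float64(0.0007772582764928794)])
in tool x, -y -0.000945032155560166 0.000753309606663931
```

```bash
python3 go.py .598 .237 .065 81; python3 -m creep '[[1,0.07,0,0.12,0,0,0],[1,0.07,0,0.24,0,0,0],[1,0.07,0,0.3,0,0,0],[1,0.07,0,0.3,0,0,0]]'; python3 go.py .598 .237 .065 81
```

```text
t 12.08 p [0.5971 0.2168 0.206 ] yaw 80.9 z [-0.004  0.    -1.   ] F [-0.4  0.2 -0.3] M [-0.08 -0.14 -0.02] g 1.0 j [ 34.  24.  -1.  -0. -65. 136.]
shift [ 0.0673 -0.0059  0.4699] turn [-0.0013  0.0001 -0.0007] rows>= 4.0
time_s: 12.42
tcp_pos: [0.5972, 0.2356, 0.1107]
ee_rot: [[0.16, 0.987, -0.013], [0.987, -0.16, -0.005], [-0.007, -0.012, -1.0]]
wrist_force: [-0.3, -0.2, -0.8]
gripper_width: 0.999
t 12.42 p [0.5972 0.2356 0.1107] yaw 80.8 z [-0.013 -0.005 -1.   ] F [-0.3 -0.2 -0.8] M [-0.16 -0.09 -0.03] g 0.999 j [ 36.  30.  -6.  -0. -55. 135.]
shift [0.006  0.0037 0.1522] turn [-0.0039  0.0022 -0.0012] rows>= 2.0
```

```bash
python3 -m creep '[[1,0.006,0.002,0.06,-0.0015,0.001,0],[1,0.006,0.002,0.06,-0.0015,0.001,0],[1,0.006,0.002,0.06,-0.0015,0.001,0],[1,0.006,0.002,0.06,-0.0015,0.001,0]]'
python3 - <<'E'
from go import *
S=r.capture("side"); need(.598,.237,.065,81)
cv2.imwrite("pics/s7.png",cv2.resize(S[240:340,240:340],(700,700)[:2],interpolation=cv2.INTER_CUBIC)[:600])
E
```

```text
time_s: 12.75
tcp_pos: [0.599, 0.2375, 0.0947]
ee_rot: [[0.16, 0.987, -0.005], [0.987, -0.16, -0.001], [-0.002, -0.005, -1.0]]
wrist_force: [0.6, -0.1, -1.0]
gripper_width: 0.999
t 12.8 p [0.599  0.2376 0.0949] yaw 80.8 z [-0.005 -0.001 -1.   ] F [-0.2 -0.2 -0.3] M [-0.04 -0.11 -0.02] g 1.002 j [ 36.  31.  -7.  -0. -52. 135.]
shift [-0.0024 -0.0026  0.0996] turn [-0.0015  0.0005 -0.0011] rows>= 1.0
```

View pics/s7.png

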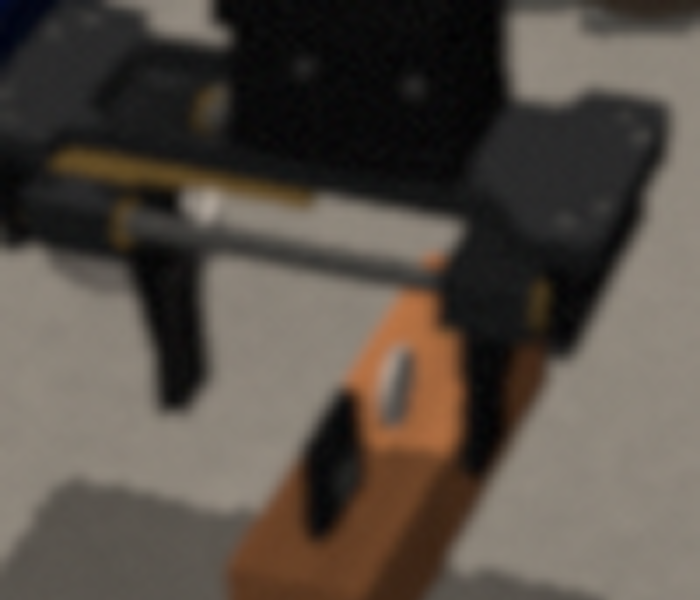

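```bash
python3 -m creep '[[1,-0.002,-0.002,0.05,-0.0015,0.0005,-0.001],[1,-0.002,-0.002,0.098,-0.0015,0.0005,-0.001],[1,-0.002,-0.002,0.098,-0.0015,0.0005,-0.001],[1,-0.002,-0.002,0.098,-0.0015,0.0005,-0.001],[1,-0.002,-0.002,0.098,-0.0015,0.0005,-0.001]]'; python3 -m creep '[[0,0,0,0,0,0,0],[0,0,0,0,0,0,0],[0,0,0,0,0,0,0],[0,0,0,0,0,0,0],[0,0,0,0,0,0,0]]'; python3 -m creep '[[0,0,0,0,0,0,0],[0,0,0,0,0,0,0],[0,0,0,0,0,0,0],[0,0,0,0,0,0,0],[0,0,0,0,0,0,0]]'; python3 -m creep '[[0,0,0,0,0,0,0],[0,0,0,0,0,0,0],[0,0,0,0,0,0,0]]'; python3 go.py
```

```text
time_s: 13.22
tcp_pos: [0.5991, 0.2375, 0.0671]
ee_rot: [[0.156, 0.988, 0.002], [0.988, -0.156, 0.001], [0.001, 0.002, -1.0]]
wrist_force: [-0.4, -0.1, 0.9]
gripper_width: 0.997
time_s: 13.63
tcp_pos: [0.5992, 0.2376, 0.0673]
ee_rot: [[0.156, 0.988, 0.003], [0.988, -0.156, 0.001], [0.002, 0.002, -1.0]]
wrist_force: [0.2, -0.2, 0.5]
gripper_width: 0.706
time_s: 14.05
tcp_pos: [0.5992, 0.2376, 0.0672]
ee_rot: [[0.156, 0.988, 0.003], [0.988, -0.156, 0.001], [0.002, 0.002, -1.0]]
wrist_force: [0.3, 0.3, -0.5]
gripper_width: 0.325
time_s: 14.3
tcp_pos: [0.5992, 0.2376, 0.0672]
ee_rot: [[0.156, 0.988, 0.003], [0.988, -0.156, 0.001], [0.002, 0.002, -1.0]]
wrist_force: [0.6, 0.1, -0.2]
gripper_width: 0.113
t 14.3 p [0.5992 0.2376 0.0672] yaw 81.0 z [ 0.003  0.001 -1.   ] F [ 0.6  0.1 -0.2] M [-0.03 -0.15  0.01] g 0.113 j [ 36.  33.  -8.   0. -49. 135.]
```

```bash
python3 -m creep '[[0,0,0,0,0,0,0],[0,0,0,0,0,0,0],[0,0,0,0,0,0,0]]'; python3 go.py;  python3 -m creep '[[0,0,0,-0.05,0,0,0],[0,0,0,-0.12,0,0,0],[0,0,0,-0.24,0,0,0],[0,0,0,-0.36,0,0,0],[0,0,0,-0.48,0,0,0]]'
python3 - <<'E'
from go import *
r.capture("side");r.capture("side");S=np.mean([r.capture("side").astype(float) for _ in range(4)],0); st()
p=np.array(r.sense()["tcp_pos"]);u=proj("side",p)[0].astype(int);print(u)
cv2.imwrite("pics/s8.png",cv2.resize(np.clip(S[u[1]-40:u[1]+50,u[0]-50:u[0]+50]*1.3,0,255).astype(np.uint8),(660,594),interpolation=cv2.INTER_CUBIC))
E
```

```text
time_s: 14.55
tcp_pos: [0.5991, 0.2376, 0.0672]
ee_rot: [[0.156, 0.988, 0.002], [0.988, -0.156, 0.001], [0.002, 0.002, -1.0]]
wrist_force: [0.2, 0.2, 0.1]
gripper_width: 0.111
t 14.55 p [0.5991 0.2376 0.0672] yaw 81.0 z [ 0.002  0.001 -1.   ] F [0.2 0.2 0.1] M [-0.04 -0.16 -0.04] g 0.111 j [ 36.  33.  -8.   0. -49. 135.]
time_s: 14.97
tcp_pos: [0.5984, 0.2371, 0.2124]
ee_rot: [[0.156, 0.988, 0.002], [0.988, -0.156, 0.001], [0.001, 0.002, -1.0]]
wrist_force: [1.2, 0.7, -0.9]
gripper_width: 0.11
t 15.27 p [0.5979 0.237  0.2097] yaw 81.0 z [-0.  0. -1.] F [-0.4  1.1 -0.4] M [-0.07 -0.12  0.01] g 0.11 j [ 36.  25.   1.  -0. -66. 135.]
[284 247]
```

View pics/s8.png

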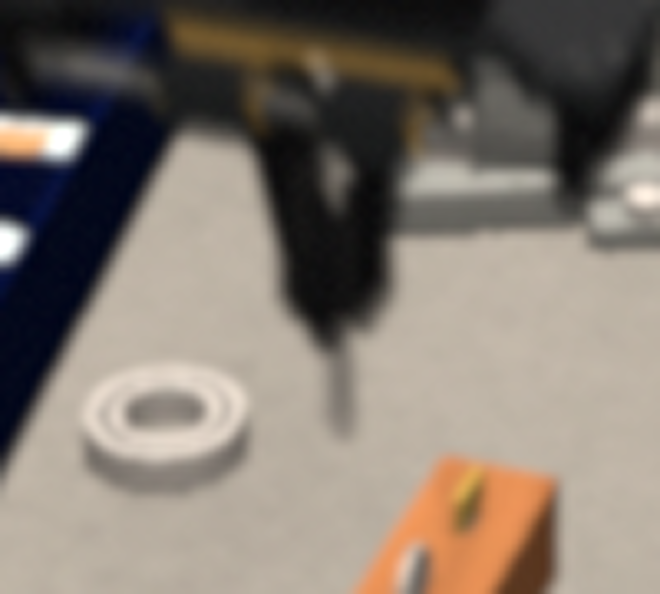

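```bash
python3 go.py .576 -.1932 .215 16.6; python3 -m creep '[[0,-0.62,-0.08,-0.03,0,0,0.16],[0,-0.62,-0.08,-0.03,0,0,0.16],[0,-0.62,-0.08,-0.03,0,0,0.16],[0,-0.62,-0.08,-0.03,0,0,0.16],[0,-0.62,-0.08,-0.03,0,0,0.16]]';  python3 go.py .576 -.1932 .215 16.6
```

```text
t 15.27 p [0.5979 0.237  0.2097] yaw 81.0 z [-0.  0. -1.] F [-0.4  1.1 -0.4] M [-0.07 -0.12  0.01] g 0.11 j [ 36.  25.   1.  -0. -66. 135.]
shift [-1.4276  0.1527 -0.0178] turn [-1.000e-04  1.000e-04  3.577e-01] rows>= 11.0
time_s: 15.68
tcp_pos: [0.5423, 0.0535, 0.217]
ee_rot: [[0.618, 0.786, -0.005], [0.786, -0.618, -0.002], [-0.004, -0.003, -1.0]]
wrist_force: [0.3, 0.3, 0.9]
gripper_width: 0.114
t 15.68 p [0.5423 0.0535 0.217 ] yaw 51.8 z [-0.005 -0.002 -1.   ] F [0.3 0.3 0.9] M [ 0.01 -0.11  0.  ] g 0.114 j [ 23.  15. -13.  -0. -62. 119.]
shift [-0.5769  0.5966  0.0075] turn [-0.0005  0.0016  0.1956] rows>= 6.0
```

```bash
python3 -m creep '[[0,0,0,0,0,0,0.04]]';  python3 go.py .576 -.1932 .215 16.6
```

```text
time_s: 15.77
tcp_pos: [0.5401, 0.0498, 0.2159]
ee_rot: [[0.711, 0.703, -0.008], [0.703, -0.711, -0.003], [-0.008, -0.004, -1.0]]
wrist_force: [0.6, 0.5, -0.7]
gripper_width: 0.111
t 15.77 p [0.5401 0.0498 0.2159] yaw 44.7 z [-0.008 -0.003 -1.   ] F [ 0.6  0.5 -0.7] M [ 0.01 -0.09 -0.04] g 0.111 j [ 22.  15. -13.  -0. -62. 112.]
shift [-0.4846  0.66    0.0045] turn [-0.0005  0.0028  0.1561] rows>= 6.0
```

```bash
python3 -m creep '[[0,-0.4,0.55,0,0,0.002,0.156],[0,-0.4,0.55,0,0,0.002,0.156],[0,-0.4,0.55,0,0,0.002,0.156],[0,-0.4,0.55,0,0,0.002,0.156],[0,-0.4,0.55,0,0,0.002,0.156]]';  python3 go.py .576 -.1932 .215 16.6
```

```text
time_s: 16.18
tcp_pos: [0.5699, -0.1538, 0.2144]
ee_rot: [[0.959, 0.282, -0.007], [0.282, -0.959, 0.0], [-0.006, -0.002, -1.0]]
wrist_force: [0.6, 0.7, -0.6]
gripper_width: 0.114
t 16.18 p [ 0.5699 -0.1538  0.2144] yaw 16.4 z [-0.007  0.    -1.   ] F [ 0.6  0.7 -0.6] M [-0.01 -0.15  0.01] g 0.114 j [  1.  20.  -7.  -0. -64. 106.]
shift [-0.0177  0.1318 -0.0023] turn [-0.0007  0.002  -0.0011] rows>= 1.0
```

```bash
python3 -m creep '[[0,-0.018,0.132,0,0,0.002,-0.001],[0,-0.018,0.132,0,0,0.002,-0.001],[0,-0.018,0.132,0,0,0.002,-0.001],[0,-0.018,0.132,0,0,0.002,-0.001]]';  python3 - <<'E'
from go import *
for _ in range(4): r.capture("side")
need(.576,-.1932,.215,16.6)
S=np.mean([r.capture("side").astype(float) for _ in range(6)],0); T=r.capture("top"); st()
np.save("S9.npy",S)
I=np.clip(cv2.resize(S[155:215,290:370].astype(np.float32),None,fx=10,fy=10,interpolation=cv2.INTER_CUBIC)*1.3,0,255).astype(np.uint8);cv2.imwrite("pics/s9.png",I)
E
```

```text
time_s: 16.52
tcp_pos: [0.5751, -0.1934, 0.2124]
ee_rot: [[0.959, 0.284, -0.004], [0.284, -0.959, 0.003], [-0.003, -0.004, -1.0]]
wrist_force: [0.4, -0.0, 0.2]
gripper_width: 0.109
t 16.72 p [ 0.5759 -0.1919  0.2142] yaw 16.7 z [-0.001  0.002 -1.   ] F [-0.1  0.6 -0.5] M [ 0.04 -0.04 -0.01] g 0.114 j [ -3.  21.  -4.  -0. -64. 110.]
shift [-0.001   0.0041 -0.0028] turn [-0.0008  0.0001  0.0005] rows>= 1.0
t 17.07 p [ 0.576  -0.1929  0.2145] yaw 16.6 z [-0.     0.002 -1.   ] F [-0.2 -0.6 -0.1] M [-0.1  -0.01  0.  ] g 0.113 j [ -3.  21.  -4.  -0. -64. 110.]
```

View pics/s9.png

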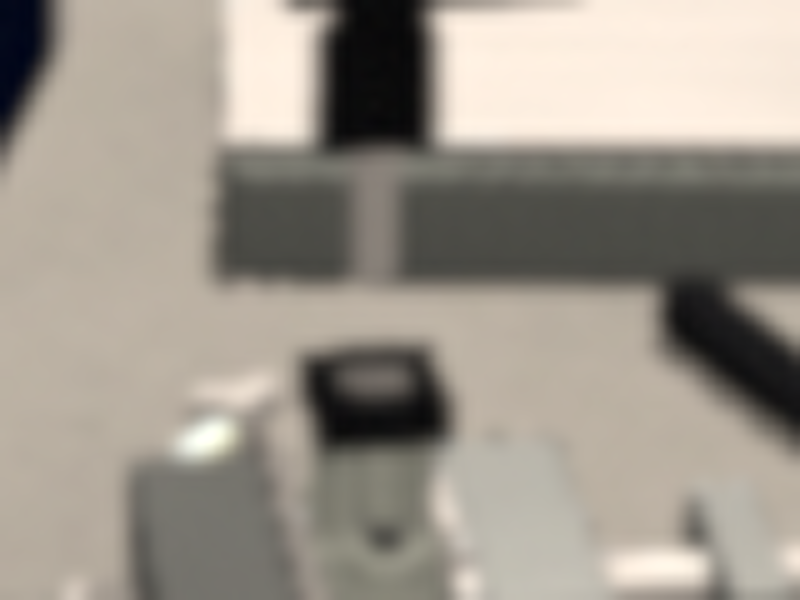

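```bash
python3 -m creep '[[0,0,0.001,0.04,0,0,0],[0,0,0.001,0.075,0,0,0],[0,0,0.001,0.075,0,0,0]]';  python3 - <<'E'
from go import *
for _ in range(3): r.capture("side")
S=np.mean([r.capture("side").astype(float) for _ in range(5)],0); st()
I=np.clip(cv2.resize(S[155:215,290:370].astype(np.float32),None,fx=10,fy=10,interpolation=cv2.INTER_CUBIC)*1.3,0,255).astype(np.uint8);cv2.imwrite("pics/s10.png",I)
E
```

```text
time_s: 17.32
tcp_pos: [0.5745, -0.1927, 0.1893]
ee_rot: [[0.958, 0.285, -0.005], [0.285, -0.958, 0.004], [-0.004, -0.005, -1.0]]
wrist_force: [-0.3, -0.0, -1.0]
gripper_width: 0.114
t 17.72 p [ 0.5763 -0.1932  0.1924] yaw 16.6 z [ 0.001  0.002 -1.   ] F [-0.1  0.3 -0.5] M [-0.07  0.05 -0.02] g 0.116 j [ -3.  22.  -6.  -0. -62. 110.]
```

View pics/s10.png

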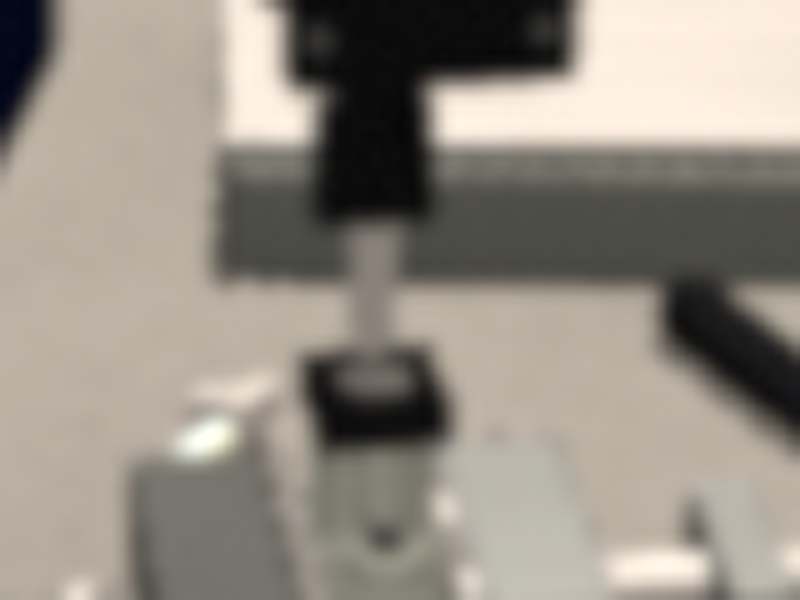

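```bash
python3 -m creep '[[0,0,0,0.012,0,0,0],[0,0,0,0.022,0,0,0],[0,0,0,0.028,0,0,0],[0,0,0,0.028,0,0,0]]'; python3 go.py
```

```text
time_s: 18.05
tcp_pos: [0.5759, -0.1931, 0.1832]
ee_rot: [[0.958, 0.286, -0.001], [0.286, -0.958, 0.002], [-0.0, -0.002, -1.0]]
wrist_force: [0.7, 0.3, -0.5]
gripper_width: 0.113
t 18.05 p [ 0.5759 -0.1931  0.1832] yaw 16.6 z [-0.001  0.002 -1.   ] F [ 0.7  0.3 -0.5] M [-0.09 -0.   -0.06] g 0.113 j [ -3.  23.  -7.  -0. -61. 110.]
```

```bash
python3 -m creep '[[0,0,0,0.01,0,0,0],[0,0,0,0.02,0,0,0],[0,0,0,0.02,0,0,0]]'; python3 go.py; python3 -m creep '[[0,0,0,0.01,0,0,0],[0,0,0,0.02,0,0,0],[0,0,0,0.02,0,0,0]]'; python3 go.py
```

```text
time_s: 18.3
tcp_pos: [0.5755, -0.1932, 0.1766]
ee_rot: [[0.958, 0.286, -0.002], [0.286, -0.958, 0.002], [-0.002, -0.003, -1.0]]
wrist_force: [-0.2, -1.0, -0.8]
gripper_width: 0.109
t 18.3 p [ 0.5755 -0.1932  0.1766] yaw 16.6 z [-0.002  0.002 -1.   ] F [-0.2 -1.  -0.8] M [-0.26  0.09 -0.01] g 0.109 j [ -3.  23.  -7.  -0. -60. 110.]
time_s: 18.55
tcp_pos: [0.5748, -0.1935, 0.1704]
ee_rot: [[0.958, 0.285, -0.003], [0.285, -0.958, 0.002], [-0.003, -0.003, -1.0]]
wrist_force: [-0.9, -1.3, 0.4]
gripper_width: 0.114
t 18.55 p [ 0.5748 -0.1935  0.1704] yaw 16.6 z [-0.003  0.002 -1.   ] F [-0.9 -1.3  0.4] M [-0.41  0.37  0.  ] g 0.114 j [ -3.  24.  -8.  -0. -59. 110.]
```

```bash
python3 go.py .5755 -.1937 .1472 16.6; python3 -m creep '[[0,0.001,0.001,0.015,-0.0005,0.001,0],[0,0.001,0.001,0.03,-0.0005,0.001,0],[0,0.001,0.001,0.03,-0.0005,0.001,0]]'; python3 go.py
```

```text
t 18.55 p [ 0.5748 -0.1935  0.1704] yaw 16.6 z [-0.003  0.002 -1.   ] F [-0.9 -1.3  0.4] M [-0.41  0.37  0.  ] g 0.114 j [ -3.  24.  -8.  -0. -59. 110.]
shift [0.0021 0.0016 0.0774] turn [-0.0009  0.0009 -0.0001] rows>= 1.0
time_s: 18.8
tcp_pos: [0.5749, -0.1939, 0.161]
ee_rot: [[0.958, 0.285, -0.001], [0.285, -0.958, 0.001], [-0.0, -0.001, -1.0]]
wrist_force: [-1.3, -0.8, 1.4]
gripper_width: 0.113
t 18.8 p [ 0.5749 -0.1939  0.161 ] yaw 16.6 z [-0.001  0.001 -1.   ] F [-1.3 -0.8  1.4] M [-0.62  0.43 -0.02] g 0.113 j [ -3.  24.  -8.  -0. -58. 110.]
```

```bash
python3 -m creep '[[0,-0.001,0.001,0.015,0,0,0],[0,-0.001,0.001,0.03,0,0,0],[0,-0.001,0.001,0.03,0,0,0]]'; python3 go.py; python3 -m creep '[[0,-0.001,0.001,0.01,0,0,0],[0,-0.001,0.001,0.02,0,0,0],[0,-0.001,0.001,0.025,0,0,0],[0,-0.001,0.001,0.025,0,0,0]]'; python3 go.py
```

```text
time_s: 19.05
tcp_pos: [0.5749, -0.1943, 0.1521]
ee_rot: [[0.958, 0.286, 0.0], [0.286, -0.958, 0.001], [0.001, -0.001, -1.0]]
wrist_force: [-0.6, -1.7, 2.4]
gripper_width: 0.114
t 19.05 p [ 0.5749 -0.1943  0.1521] yaw 16.6 z [ 0.     0.001 -1.   ] F [-0.6 -1.7  2.4] M [-0.48  0.31 -0.01] g 0.114 j [ -3.  24.  -9.  -0. -56. 110.]
time_s: 19.38
tcp_pos: [0.575, -0.1946, 0.147]
ee_rot: [[0.958, 0.287, 0.002], [0.287, -0.958, 0.0], [0.002, 0.0, -1.0]]
wrist_force: [-4.2, 2.3, 13.4]
gripper_width: 0.114
t 19.38 p [ 0.575  -0.1946  0.147 ] yaw 16.6 z [ 0.002  0.    -1.   ] F [-4.2  2.3 13.4] M [0.56 1.58 0.02] g 0.114 j [ -3.  25.  -9.  -0. -56. 110.]
```

```bash
python3 -m creep '[[0,0,0,0.02,0,0,0],[0,0,0,0.025,0,0,0],[0,0,0,0.025,0,0,0]]'
python3 - <<'E'
from go import *
st()
S=np.mean([r.capture("side").astype(float) for _ in range(4)],0); st()
I=np.clip(cv2.resize(S[155:215,290:370].astype(np.float32),None,fx=10,fy=10,interpolation=cv2.INTER_CUBIC)*1.6+15,0,255).astype(np.uint8);cv2.imwrite("pics/s11.png",I)
E
```

```text
time_s: 19.63
tcp_pos: [0.5752, -0.1946, 0.1467]
ee_rot: [[0.957, 0.289, 0.004], [0.289, -0.957, -0.002], [0.003, 0.003, -1.0]]
wrist_force: [-13.2, 6.2, 33.6]
gripper_width: 0.112
t 19.63 p [ 0.5752 -0.1946  0.1467] yaw 16.8 z [ 0.004 -0.002 -1.   ] F [-13.2   6.2  33.6] M [ 1.94  3.94 -0.03] g 0.112 j [ -3.  25. -10.   0. -55. 110.]
t 19.83 p [ 0.5752 -0.1946  0.1468] yaw 16.8 z [ 0.005 -0.002 -1.   ] F [-12.2   7.1  32.5] M [ 2.01  3.95 -0.01] g 0.111 j [ -3.  25. -10.   0. -55. 110.]
```

View pics/s11.png

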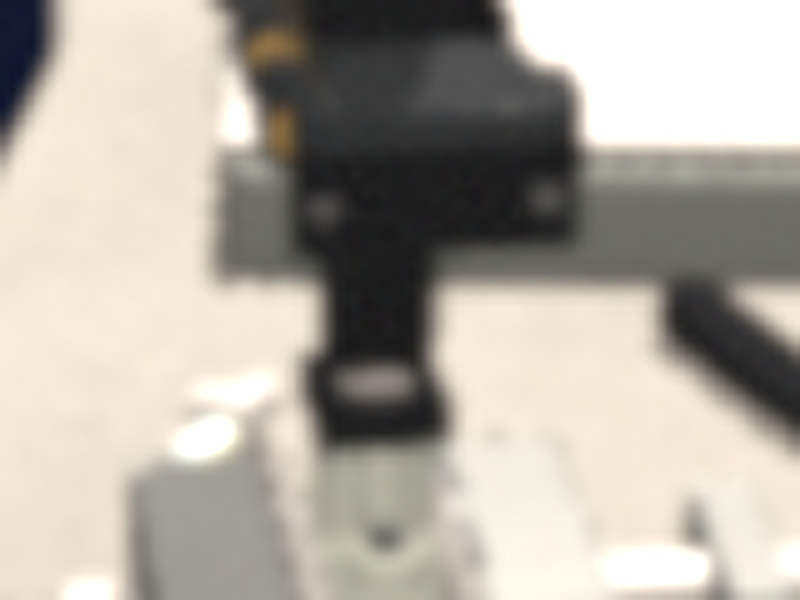

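```bash
python3 -m creep '[[0,0,0,0.003,0,0,0],[0,0,0,0.003,0,0,0]]'; python3 go.py; python3 -m creep '[[0,0,0,0.004,0,0,0.035],[0,0,0,0.004,0,0,0.07],[0,0,0,0.004,0,0,0.1],[0,0,0,0.004,0,0,0.1]]'; python3 go.py
```

```text
time_s: 20.0
tcp_pos: [0.5761, -0.1942, 0.147]
ee_rot: [[0.957, 0.289, 0.009], [0.289, -0.957, -0.002], [0.008, 0.004, -1.0]]
wrist_force: [-1.5, 1.2, 13.9]
gripper_width: 0.111
t 20.0 p [ 0.5761 -0.1942  0.147 ] yaw 16.8 z [ 0.009 -0.002 -1.   ] F [-1.5  1.2 13.9] M [ 0.7   0.56 -0.02] g 0.111 j [ -3.  25. -10.   0. -55. 110.]
time_s: 20.33
tcp_pos: [0.5765, -0.1939, 0.147]
ee_rot: [[1.0, -0.023, 0.009], [-0.023, -1.0, -0.002], [0.009, 0.002, -1.0]]
wrist_force: [-3.5, 3.2, 11.4]
gripper_width: 0.109
t 20.33 p [ 0.5765 -0.1939  0.147 ] yaw -1.3 z [ 0.009 -0.002 -1.   ] F [-3.5  3.2 11.4] M [ 0.99  1.33 -0.02] g 0.109 j [ -3.  25. -10.   0. -55.  92.]
```

```bash
python3 go.py .5765 -.1939 .147 -31; python3 -m creep '[[0,0,0,0.003,0,-0.001,0.035],[0,0,0,0.003,0,-0.001,0.07],[0,0,0,0.003,0,-0.001,0.105],[0,0,0,0.003,0,-0.001,0.14],[0,0,0,0.003,0,-0.001,0.16]]'; python3 go.py
```

```text
t 20.33 p [ 0.5765 -0.1939  0.147 ] yaw -1.3 z [ 0.009 -0.002 -1.   ] F [-3.5  3.2 11.4] M [ 0.99  1.33 -0.02] g 0.109 j [ -3.  25. -10.   0. -55.  92.]
shift [ 0.      0.0002 -0.    ] turn [-0.0002 -0.003   0.1648] rows>= 5.0
time_s: 20.75
tcp_pos: [0.5768, -0.193, 0.147]
ee_rot: [[0.863, -0.505, 0.006], [-0.505, -0.863, -0.001], [0.006, -0.003, -1.0]]
wrist_force: [-3.7, 4.6, 11.7]
gripper_width: 0.114
t 20.75 p [ 0.5768 -0.193   0.147 ] yaw -30.3 z [ 0.006 -0.001 -1.   ] F [-3.7  4.6 11.7] M [1.51 1.29 0.21] g 0.114 j [ -3.  25. -10.   0. -55.  63.]
```

```bash
python3 -m creep '[[0,-0.001,0,0.002,0,0,0.035],[0,-0.001,0,0.002,0,0,0.07],[0,-0.001,0,0.002,0,0,0.105],[0,-0.001,0,0.002,0,0,0.14],[0,-0.001,0,0.002,0,0,0.16]]'; python3 go.py
```

```text
time_s: 21.17
tcp_pos: [0.5772, -0.1923, 0.147]
ee_rot: [[0.51, -0.86, 0.007], [-0.86, -0.51, -0.0], [0.004, -0.006, -1.0]]
wrist_force: [-1.9, 2.6, 8.2]
gripper_width: 0.112
t 21.17 p [ 0.5772 -0.1923  0.147 ] yaw -59.3 z [ 0.007 -0.    -1.   ] F [-1.9  2.6  8.2] M [1.15 0.86 0.15] g 0.112 j [ -3.  25. -10.  -0. -55.  34.]
```

```bash
python3 -m creep '[[0,0,0,0.003,0,0,0.035],[0,0,0,0.003,0,0,0.07],[0,0,0,0.003,0,0,0.105],[0,0,0,0.003,0,0,0.12],[0,0,0,0.003,0,0,0.12]]'; python3 go.py
```

```text
time_s: 21.58
tcp_pos: [0.5777, -0.192, 0.147]
ee_rot: [[0.157, -0.988, 0.008], [-0.988, -0.157, -0.0], [0.002, -0.008, -1.0]]
wrist_force: [-4.1, 2.7, 10.1]
gripper_width: 0.113
t 21.58 p [ 0.5777 -0.192   0.147 ] yaw -80.9 z [ 0.008 -0.    -1.   ] F [-4.1  2.7 10.1] M [0.99 1.02 0.1 ] g 0.113 j [ -3.  25.  -9.   0. -55.  12.]
```

```bash
python3 -m creep '[[0,0,0,0.003,0,0,0.02],[0,0,0,0.003,0,0,0.03],[0,0,0,0.003,0,0,0.03]]'; python3 go.py;  python3 -m creep '[[0,0,0,0.003,0,0,0.02],[0,0,0,0.003,0,0,0.02],[0,0,0,0.003,0,0,0.02]]'; python3 go.py
```

```text
time_s: 21.83
tcp_pos: [0.5779, -0.1916, 0.147]
ee_rot: [[0.064, -0.998, 0.008], [-0.998, -0.064, -0.001], [0.001, -0.008, -1.0]]
wrist_force: [-3.8, 3.0, 11.1]
gripper_width: 0.111
t 21.83 p [ 0.5779 -0.1916  0.147 ] yaw -86.3 z [ 0.008 -0.001 -1.   ] F [-3.8  3.  11.1] M [0.97 1.27 0.14] g 0.111 j [ -3.  25.  -9.   0. -55.   7.]
time_s: 22.08
tcp_pos: [0.578, -0.1914, 0.147]
ee_rot: [[0.003, -1.0, 0.007], [-1.0, -0.003, -0.001], [0.001, -0.007, -1.0]]
wrist_force: [-4.2, 1.8, 11.5]
gripper_width: 0.113
t 22.08 p [ 0.578  -0.1914  0.147 ] yaw -89.9 z [ 0.007 -0.001 -1.   ] F [-4.2  1.8 11.5] M [0.88 1.37 0.19] g 0.113 j [ -3.  25.  -9.   0. -55.   3.]
```

```bash
python3 -m creep '[[0,0,0,0.003,0,0,0.02],[0,0,0,0.003,0,0,0.025],[0,0,0,0.003,0,0,0.025]]'; python3 go.py
python3 - <<'E'
from go import *
S=np.mean([r.capture("side").astype(float) for _ in range(4)],0);T=r.capture("top"); st()
I=np.clip(cv2.resize(S[155:215,290:370].astype(np.float32),None,fx=10,fy=10,interpolation=cv2.INTER_CUBIC)*1.6+15,0,255).astype(np.uint8);cv2.imwrite("pics/s12.png",I)
E
```

```text
time_s: 22.33
tcp_pos: [0.5779, -0.1912, 0.147]
ee_rot: [[-0.074, -0.997, 0.006], [-0.997, 0.074, -0.002], [0.001, -0.006, -1.0]]
wrist_force: [-4.8, 1.9, 10.6]
gripper_width: 0.112
t 22.33 p [ 0.5779 -0.1912  0.147 ] yaw -94.2 z [ 0.006 -0.002 -1.   ] F [-4.8  1.9 10.6] M [0.95 1.42 0.4 ] g 0.112 j [ -3.  25.  -9.   0. -55.  -1.]
t 22.58 p [ 0.5779 -0.1912  0.147 ] yaw -94.2 z [ 0.006 -0.002 -1.   ] F [-4.3  1.7 12. ] M [0.96 1.37 0.41] g 0.115 j [ -3.  25.  -9.   0. -55.  -1.]
```

View pics/s12.png

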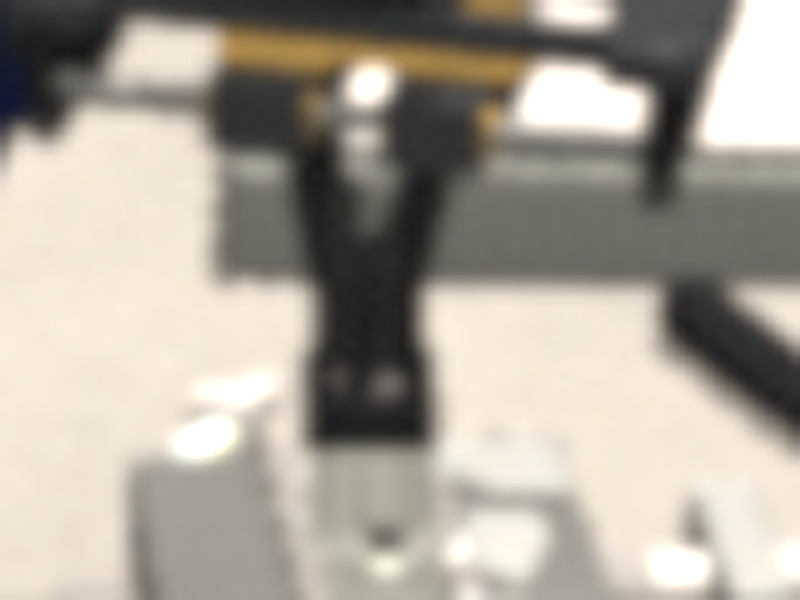

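Run:
```python
from go import *
st(); print(r.finish_job()); st()
```

```text
t 22.58 p [ 0.5779 -0.1912  0.147 ] yaw -94.2 z [ 0.006 -0.002 -1.   ] F [-4.3  1.7 12. ] M [0.96 1.37 0.41] g 0.115 j [ -3.  25.  -9.   0. -55.  -1.]
the job is handed in; nothing more can be done
None
the job is handed in; nothing more can be done
```

The lock is assembled and the key is held turned at the stop. I handed the job in at 22.6 s of the 64 s allowed; no verdict is reported.

- **Barrel:** I fitted it into the housing with the rib in the slot. It came to rest at a tool height of 118.8 mm against an expected 118.7 mm, and the side picture shows the head sitting on the tube.
- **Key:** I pulled the car key from the block and pushed it in until it stopped. The tool was at 147 mm (expected 147.2 mm) and did not move when the push rose from 13 N to 33 N, so I take it as fully in.
- **Turn:** Only then did I turn it clockwise, by about 111° of tool rotation, which covers the quarter turn plus the stated play. Over the last 4° the turning moment jumped from 0.19 to 0.41 N m, which I took as the stop.
- **At hand-in:** The gripper is still closed on the key (about 10 mm opening), pushing down with about 12 N and holding 0.41 N m of turn.

**Not measured:** I did not read the plug angle directly; it is inferred from the tool angle and the moment.

**Disagreements and checks:**
- The two cameras' positions differed by 1 to 4 mm, so I aligned the parts by comparing them within one picture and by feeling the contact forces.
- During the seating push the wrist also showed about 14 N of sideways force, which eased to about 5 N afterwards.
- I took no final picture of the bystanders. The last one of the block, after lifting the key, showed the other two keys and the bearing still in place.

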